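# Release the drying case and pack the finds

## Robot

A 6-joint arm with a two-finger parallel gripper is mounted at the origin on the work surface. World frame = base frame: x ahead of the robot, y to its left, z up, the work surface at z = 0. Lengths are in mm, angles in rad, forces in N, time in s.
With the tool pointing down it reaches from about 300 to 775 mm from the base axis. Payload 14.6 kg.
Tool frame: the origin (TCP) lies between the finger pads; the fingertips stand 8 mm ahead of it and the grasp point (between the pads) lies 11 mm behind it; z points along the fingers, y is the direction in which the jaws open and shut (so a half turn about z gives the same grasp; the last joint's range is limited). The gripper opens to 94 mm and grips with 3 to 60 N. Pads are 16 mm wide; open, the fingers measure 119 mm over their backs; the gripper's body (75 mm by 177 mm) begins 78 mm behind the grasp point.
Start: joints at [-0.067, 0.3, 1.521, -0, 1.321, -0.067], TCP at [549.99, -0.002, 191.546] pointing down, gripper open.
Joint ranges: [-3.03, 3.03], [-0.79, 2.21], [0.23, 2.52], [-1.04, 4.18], [0, 3.07], [-2.55, 2.55]. Speed limits (rad/s): [2.22, 2.22, 2.57, 3.14, 3.14, 3.14].

## Interface

Orientations are given as [roll, pitch, yaw] about the fixed x, y, z axes, in that order (R = Rz(yaw) Ry(pitch) Rx(roll)).
In Python, from cell import manip gives the robot as it stands. The module is installed in compiled form; this text tells all that it offers.
- The arm moves only by the tool send_rows, never from a script. Its argument "series" is a list that holds one entry, the list of rows, each a list of 5 numbers: the opening, from 0 (shut) to 1 (fully open), then the shift along the tool's x, y, z in mm, then the turn about the tool's z in degrees. In form: [[[gripper, dx, dy, dz, roll], ...]]. A call has 1 to 10 rows; each row is the pose to reach, as a shift and turn from the pose commanded when the call began, along the tool's axes at that moment; what a row does not reach only later rows make up. A row lasts 1/10 s, in which the tool goes at most 50 mm and 8.59 degrees, less where a joint would pass 70% of its speed; a pose out of reach is approached as far as the arm can. A call with a gripper value outside its range is refused whole. The fingers move at their own pace and stop on an object; "newtons" is the grip in N (left out, the last holds). Time passes only in rows, so rows that repeat a pose let the fingers close. It gives the time, the measured TCP pose, the force and the opening at its end, in the units of the state.
- manip.read_state(): the state, without advancing time (a new reading comes with each control period).
- manip.camera(name): name is "scene" or "side" or "wrist"; returns a dict with "img" (400x640x3 uint8, red, green, blue), "vfov" (degrees; the focal length in pixels is half the picture's height over the tangent of half this angle, whatever the lens; pixels are square), "cx", "cy" (the principal point, pixels), "dist" ([k1, k2, p1, p2, k3] as OpenCV has them; the pictures are not rectified), "pose" (4x4, takes a point from camera to world coordinates); the wrist camera has in their place "T_tool_cam" (4x4, takes a point from camera to tool coordinates, whose origin is the TCP and whose axes are the flange's). Camera axes: x right, y down, z forward; pixel columns grow to the right and rows downward; lengths in mm; the calibration is good to about 2 mm. A picture is of the moment at which its call begins: read the wrist's pose just before it. There is no depth.
- manip.sign_off(): hands the job in, once; it reports no verdict.
Trained networks look in a picture, given as the dict that the camera call returned (one of the last four; its "shot" number tells which), for a name from the list of things; names that differ only in an ending like _2 or _b are one class to them, and where a whole thing is asked for, a point or a joint stands for the part that bears it (a point fixed in the world has none). Each returns a list of dicts, best first, with "conf" (0 to 1); they miss things now and then, are a little off and sometimes report something else, mostly with a low value. They report only what shows in the picture. A call takes as long as a camera call.
- manip.find_in(target, picture): "rect" ([left, top, width, height] in pixels, round what is visible of it).
- manip.silhouettes(target, picture): "pixels" (400x640 bool, what is visible of it) and "rect" ([left, top, width, height] in pixels, round what is visible of it).
The state is a dict: "clock": time; "joints": joint angles; "qd": joint speeds; "effort": joint torques, N m; "eef_pos": TCP position; "eef_rot": TCP orientation; "wrist_force": force on the tool from outside, world axes, zero at the start; "moment": the same for the moment, N m; "finger_gap": finger opening in mm.
Only numpy, scipy, OpenCV 4.12 (cv2) and the standard library are available. Lean on these libraries where they do the work, as an engineer would, in place of code of your own. Each camera call takes 0.05 s, during which the arm holds its last target. There are 200 camera calls.

## Task

Pack the dry finds: push over the archive carton that stands on end, so that it lies flat on its back on the packing board with its open side up, and release the drying case's sprung lid by pushing the dowel through the small hole at the back of the case onto the latch. Move every find from the case into the carton, and leave the lid open and the dowel standing back in its stand. Do not disturb the paper roll or the rinse bottle.

Things in the scene. Friction and masses are not known exactly. Their poses are not given: they have to be found in the camera images.
- case: Finds drying case, fixed to the bench: a grey tray 220 mm (x) by 300 mm (y) with a 5 mm floor and a rim 20 mm high, covered by a clear dome lid (outside top 86 mm above the bench). Origin: centre of the underside, on the bench; z up. Its back, with the latch housing, is on its -x side and roughly faces the robot; the housing sticks out to 181 mm from the origin, is 68 mm wide (y) and 66 mm high at its highest, next to the lid.
- release_hole (a point): Centre of the mouth of the round release hole, 18 mm in diameter, in the sloping 3 mm steel plate at the back of the latch housing. Axes as case. The plate is tilted 20 degrees: the hole runs inward along (0.342, 0, -0.940) in the case's axes. The brass tail of the latch lies about 13 mm behind the mouth, square to that direction, and is seen through the hole.
- latch (a joint): Turn of the spring latch inside the housing (rad): 0 at rest, holding the lid; pressing its tail in through the hole turns it to 0.5 at most. It lets the lid go at about 0.3, when the tail is pushed in some 8 mm (a tip about 21 mm past the hole's mouth); 0.5 is some 6 to 7 mm more. Takes 4 to 8 N; springs back when let go.
- lid (a joint): Opening of the clear lid (rad): 0 shut, 1.8 fully open. Hinged along the case's +x edge, 20 mm above the bench. Held shut by the latch; once released its own spring swings it up and away from the robot to fully open in about 2 s, and holds it there; it then stands up to about 250 mm over the bench, beyond the tray.
- dowel: Wooden dowel tool: a round shaft 10 mm thick and 90 mm long, with a square grip 20 by 20 by 55 mm above it (145 mm in all, 50 g). Origin: the free end of the shaft; own z runs along it towards the grip (grip from z = 90 to 145 mm); own x and y are square to the grip's faces. It starts standing upright in its stand, grip up.
- dowel_tip (a point): Free end of the dowel's shaft (same point as the origin of dowel), 5 mm above the bench when it stands in its stand.
- stand: Dowel stand, fixed wooden block 80 by 80 mm and 50 mm high. Origin: centre of the underside; z up.
- stand_hole (a point): Centre of the mouth of the hole in the stand's top: 16 mm wide with a 3 mm chamfer, 45 mm deep, vertical; 50 mm above the bench.
- carton: Archive carton of brown board, standing on end at the start: 240 mm high (own z), 170 mm wide (own y), 64 mm deep (own x), walls 4 mm, 0.35 kg. Its wide side at own -x, facing the robot, is open; its back is the side at own +x. Origin: centre of the end it stands on at the start. Laid on its back, own x points down and the inner face of the back (x = +28 mm) is its floor; inside it is then 232 mm (z from 4 to 236 mm) by 162 mm (y) and 60 mm deep.
- board: Packing board, fixed plywood sheet 320 mm (x) by 220 mm (y), 12 mm thick. Origin: centre of the underside, on the bench; z up; its x axis points away from the robot. The carton stands on the bench just before its near (-x) edge, back towards it, so the edge stops the carton's bottom when its top is pushed along +x.
- towel_roll: Bystander: white paper roll standing on end, 110 mm across, 220 mm high. Origin: centre of the underside.
- rinse_bottle: Bystander: white plastic bottle 56 mm across, 150 mm high. Origin: centre of the underside.
- find_a: Archaeological find: faceted grey stone lump, about 44 mm across, 42 mm high, 60 to 130 g. Origin: centre of its underside; own z along its height. Starts upright on the tray's floor under the lid. May be absent.
- find_b: Archaeological find: faceted fired-clay lump, about 48 mm across at its widest, 42 mm high, 60 to 130 g. Origin: centre of its underside; own z along its height. Starts upright on the tray's floor under the lid. May be absent.
- find_c: Archaeological find: small plain white ceramic jar, round, 40 mm across, 42 mm high, 60 to 130 g. Origin: centre of its underside; own z along its height. Starts upright on the tray's floor under the lid. May be absent.
- find_d: Archaeological find: faceted sandy stone lump, about 42 mm across, 42 mm high, 60 to 130 g. Origin: centre of its underside; own z along its height. Starts upright on the tray's floor under the lid. May be absent.
- find_e: Archaeological find: round brick-coloured clay weight, 46 mm across at the foot and 42 mm near the top, 42 mm high, 60 to 130 g. Origin: centre of its underside; own z along its height. Starts upright on the tray's floor under the lid. May be absent.
- find_f: Archaeological find: faceted pale stone lump, about 46 mm across, 42 mm high, 60 to 130 g. Origin: centre of its underside; own z along its height. Starts upright on the tray's floor under the lid. May be absent.

How it is judged:
By the outcome, as a careful person would: the job done as asked, in the order asked, and still so for the second after the job is handed in, with the robot touching nothing.
Of find_a, find_b, find_c, find_d, find_e, find_f only 4 to 6 are there at a start; the rules pass over those that are not, and their reading is None.
At some moment in a run one of find_a, find_b, find_c, find_d, find_e, find_f may be knocked a few centimetres aside while the robot is not near it.
It also fails if it takes over 210 s, if anything falls off the work surface, if the arm or the gripper's body presses on something with over 40 N, if the wrist force passes 120 N, or if a joint passes its speed limit or range.

## Working session

There is one attempt and no reset: what is moved stays moved. The work goes in short steps, Python scripts to look and compute and a tool call to move; the robot and the scene stay as the last step left them, time stands still between calls to the robot, and variables do not carry over. Pictures are saved under pics/ and viewed, about 12 in all and at most 16, crops included, and the job is handed in when it is done.

Besides the shell and the picture viewer there is one more tool, called after "Call:" by a JSON object that holds its "op" and its "data", one argument or row to a line. send_rows: Moves the arm, as the interface text tells. Its arguments: {"type":"object","properties":{"series":{"type":"array"},"newtons":{"type":"number"}},"required":["series"]}

```bash
mkdir -p pics; cat > h.py <<'E'
import numpy as np, cv2
from cell import manip
from scipy.spatial.transform import Rotation as R
def shot(name):
    s=manip.read_state(); c=manip.camera(name)
    if name=='wrist':
        T=np.eye(4);T[:3,:3]=R.from_euler('xyz',s['eef_rot']).as_matrix();T[:3,3]=s['eef_pos']
        c['pose']=T@np.array(c['T_tool_cam'])
    f=200/np.tan(np.radians(c['vfov'])/2)
    c['K']=np.array([[f,0,c['cx']],[0,f,c['cy']],[0,0,1.]]); c['d']=np.array(c['dist'],float); c['pose']=np.array(c['pose'])
    return c
def save(c,n,crop=None,k=1):
    im=c['img'][:,:,::-1]
    if crop: l,t,w,h=crop; im=im[t:t+h,l:l+w]
    cv2.imwrite('pics/'+n,cv2.resize(im,None,fx=k,fy=k,interpolation=cv2.INTER_CUBIC))
def toz(c,uv,z):
    p=cv2.undistortPoints(np.array(uv,float).reshape(-1,1,2),c['K'],c['d']).reshape(-1,2)
    d=np.c_[p,np.ones(len(p))]@c['pose'][:3,:3].T; o=c['pose'][:3,3]
    return o+d*((z-o[2])/d[:,2:])
def proj(c,X):
    i=np.linalg.inv(c['pose']); r,_=cv2.Rodrigues(i[:3,:3])
    return cv2.projectPoints(np.array(X,float).reshape(-1,1,3),r,i[:3,3],c['K'],c['d'])[0].reshape(-1,2)
def tri(cs,uvs):
    A=[];b=[]
    for c,uv in zip(cs,uvs):
        p=cv2.undistortPoints(np.array(uv,float).reshape(1,1,2),c['K'],c['d']).ravel()
        d=c['pose'][:3,:3]@[p[0],p[1],1];d/=np.linalg.norm(d);M=np.eye(3)-np.outer(d,d);A.append(M);b.append(M@c['pose'][:3,3])
    return np.linalg.solve(sum(A),sum(b))
E
python3 - <<'E'
from h import *
np.set_printoptions(precision=1,suppress=True)
s=manip.read_state();print(s['eef_pos'],s['eef_rot'])
cs=[shot('scene'),shot('side'),shot('wrist')]
for c,n in zip(cs,['scene','side','wrist']):
    save(c,n+'0.png'); print(n,c['pose'],c['vfov'],c['d'])
    for t in ['case','release_hole','dowel','stand','carton','board','towel_roll','rinse_bottle','find_a','find_b','find_c','find_d','find_e','find_f']:
        try: r=manip.find_in(t,c)
        except Exception as e: print(t,e);continue
        print(t,[(np.round(x['rect']).astype(int).tolist(),round(x['conf'],2)) for x in r[:2]])
print(cs[2]['T_tool_cam'])
E
```

```text
[549.7   0.  191. ] [-3.1 -0.   1.6]
scene [[   0.2    0.7   -0.7 1700. ]
 [   1.    -0.1    0.1 -235.3]
 [   0.    -0.7   -0.7 1137. ]
 [   0.     0.     0.     1. ]] 44.741900065299276 [0. 0. 0. 0. 0.]
case [([282, 180, 105, 75], 0.74), ([220, 164, 8, 25], 0.21)]
release_hole [([282, 178, 103, 77], 0.95), ([376, 103, 51, 82], 0.54)]
dowel [([220, 163, 11, 30], 0.56)]
stand [([212, 181, 30, 25], 0.93)]
carton [([378, 102, 51, 82], 0.79)]
board [([388, 158, 116, 73], 0.97)]
towel_roll [([160, 178, 49, 73], 0.76)]
rinse_bottle [([217, 230, 22, 48], 0.6)]
find_a []
find_b []
find_c []
find_d []
find_e []
find_f []
side [[   0.7   -0.4    0.6 -170.7]
 [  -0.7   -0.4    0.6 -725.9]
 [   0.    -0.9   -0.5  682.5]
 [   0.     0.     0.     1. ]] 51.170492135469246 [-0.1  0.   0.   0.   0. ]
case [([276, 149, 125, 87], 0.92)]
release_hole [([275, 143, 126, 97], 0.85), ([170, 115, 70, 81], 0.39)]
dowel []
stand [([356, 256, 51, 43], 0.74)]
carton []
board [([236, 142, 41, 44], 0.78)]
towel_roll []
rinse_bottle [([442, 182, 28, 50], 0.95)]
find_a [([170, 115, 69, 81], 0.41)]
find_b [([170, 115, 69, 81], 0.41)]
find_c [([170, 115, 69, 81], 0.41)]
find_d [([170, 115, 69, 81], 0.41)]
find_e [([170, 115, 69, 81], 0.41)]
find_f [([170, 115, 69, 81], 0.41)]
wrist [[  1.    0.   -0.  550. ]
 [  0.   -1.   -0.2  65.8]
 [ -0.    0.2  -1.  385. ]
 [  0.    0.    0.    1. ]] 67.24493765723729 [-0.  0.  0.  0.  0.]
case [([224, 14, 304, 313], 0.85), ([272, 13, 252, 311], 0.6)]
release_hole [([244, 166, 31, 18], 0.45)]
dowel []
stand []
carton []
board []
towel_roll []
rinse_bottle []
find_a []
find_b []
find_c []
find_d []
find_e []
find_f []
[[   0.    -1.    -0.2   65.8]
 [   1.     0.    -0.     0.1]
 [   0.    -0.2    1.  -194. ]
 [   0.     0.     0.     1. ]]
```

```bash
python3 - <<'E'
import cv2
a=cv2.imread('pics/scene0.png')[80:300,140:540];b=cv2.imread('pics/side0.png')[80:330,140:540]
a=cv2.resize(a,None,fx=2,fy=2,interpolation=2)
cv2.imwrite('pics/sc0c.png',a);cv2.imwrite('pics/si0c.png',cv2.resize(b,None,fx=2,fy=2,interpolation=2))
E
```

```text
(no output)
```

View pics/sc0c.png

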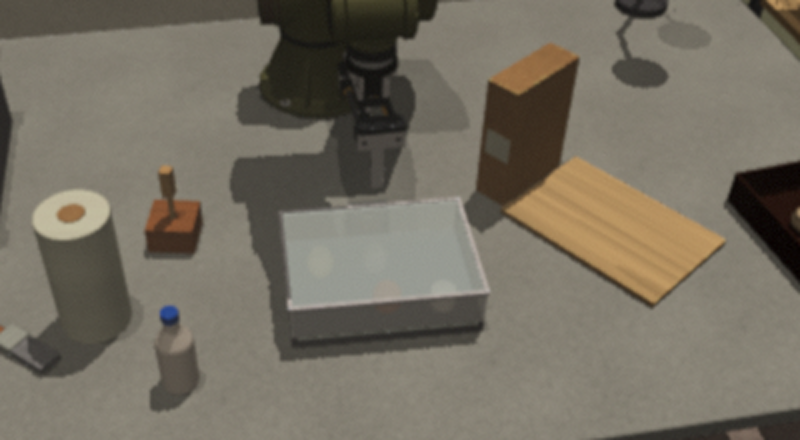

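View pics/si0c.png

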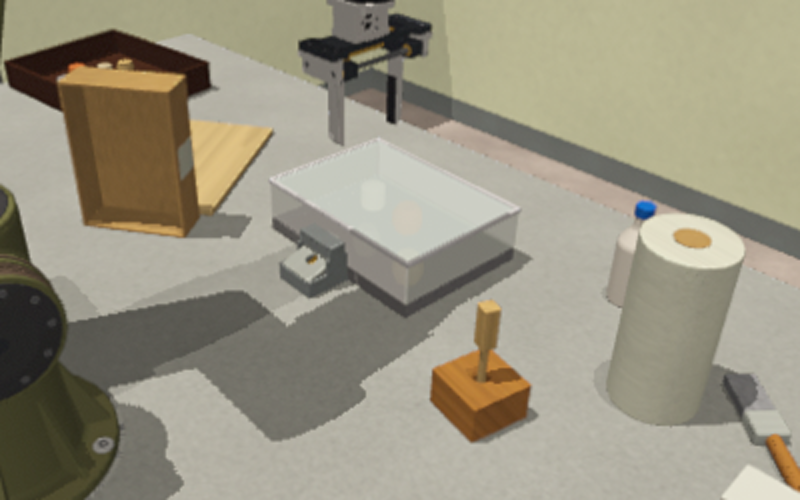

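View pics/wrist0.png

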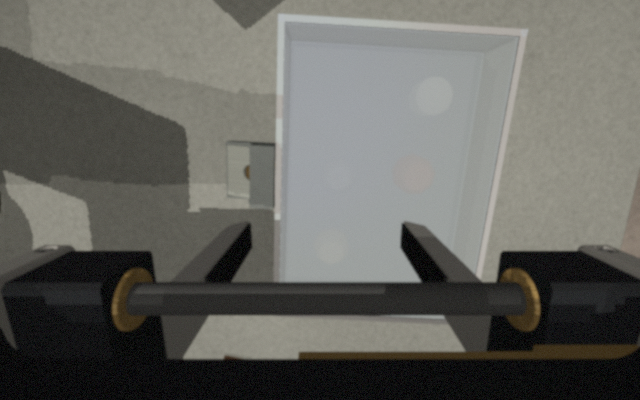

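```bash
python3 - <<'E'
from h import *
np.set_printoptions(precision=1,suppress=True)
S=shot('scene');D=shot('side');W=shot('wrist')
sc=lambda l:np.array(l,float)/2+[140,80]
print('board',toz(S,sc([(575,158),(724,242),(655,302),(503,210)]),12))
print('case S',toz(S,sc([(282,212),(461,200),(486,292),(290,305)]),86))
print('case D',toz(D,sc([(272,182),(379,140),(520,210),(406,262)]),86))
print('case W',toz(W,[(281,16),(525,31)],86))
print('carton base D',toz(D,sc([(83,226),(187,234),(198,220)]),0),'top',toz(D,sc([(62,80),(182,97),(188,73)]),240))
print('carton S base',toz(S,sc([(479,192),(530,208)]),0),'top',toz(S,sc([(488,85),(555,45),(578,58),(511,92)]),240))
print('stand top S',toz(S,sc([(174,213),]),50),'D',toz(D,sc([(483,381)]),50),toz(D,sc([(432,380),(478,352),(529,386),(474,410)]),50))
print('dowel grip top',tri([S,D],sc([(167,168),(488,303)])))
print('hole',toz(W,[(248,172)],50),toz(D,sc([(313,260)]),50),tri([W,D],[(248,172),sc((312,260))]))
print('W housing',toz(W,[(228,142),(228,198),(275,143),(275,208)],40))
print('finds W',toz(W,[(433,95),(338,175),(413,172),(330,247)],47))
print('finds S',toz(S,sc([(320,262),(375,260),(387,292),(443,293)]),47))
print('finds D',toz(D,sc([(373,195),(407,218),(408,265)]),47))
print('roll',toz(D,sc([(691,243)]),220),'bottle',toz(D,sc([(645,210)]),150))
E
```

```text
board [[352.9 437.5  12. ]
 [618.7 608.7  12. ]
 [731.3 434.9  12. ]
 [473.6 260.2  12. ]]
case S [[ 496.8 -132.1   86. ]
 [ 517.7  165.8   86. ]
 [ 731.3  147.7   86. ]
 [ 706.9 -146.2   86. ]]
case D [[ 509.3  155.5   86. ]
 [ 730.7  148.4   86. ]
 [ 713.5 -151.9   86. ]
 [ 497.7 -130.9   86. ]]
case W [[509.7 162.2  86. ]
 [730.1 150.4  86. ]]
carton base D [[298.8 373.8   0. ]
 [404.8 241.    0. ]
 [441.5 264.3   0. ]] top [[309.3 376.9 240. ]
 [398.9 203.3 240. ]
 [456.3 273.7 240. ]]
carton S base [[404.7 236.9   0. ]
 [463.5 314.9   0. ]] top [[414.8 226.7 240. ]
 [313.9 377.3 240. ]
 [360.9 402.4 240. ]
 [440.8 258.2 240. ]]
stand top S [[ 426.8 -308.9   50. ]] D [[ 425.2 -319.1   50. ]] [[ 385.1 -278.2   50. ]
 [ 460.6 -283.2   50. ]
 [ 455.8 -360.2   50. ]
 [ 381.9 -341.6   50. ]]
dowel grip top [ 431.4 -309.1  150.6]
hole [[462.6  16.2  50. ]] [[449.4  -4.2  50. ]] [460.3  13.1  36.8]
W housing [[439.3  48.8  40. ]
 [434.5 -16.3  40. ]
 [492.5  47.8  40. ]
 [489.6 -28.4  40. ]]
finds W [[664.6  99.   47. ]
 [563.9  12.4  47. ]
 [648.8  16.   47. ]
 [555.2 -75.   47. ]]
finds S [[584.2 -83.1  47. ]
 [594.9   5.   47. ]
 [668.6   9.6  47. ]
 [685.8  95.2  47. ]]
finds D [[641.3  72.   47. ]
 [628.6 -12.4  47. ]
 [538.  -98.9  47. ]]
roll [[ 591.2 -446.9  220. ]] bottle [[ 737.2 -324.9  150. ]]
```

Call:
{"op": "send_rows", "data": {
  "series": [
    [[1,0,0,-50,0],[1,0,0,-110,0],[1,40,-32,-110,8],[1,80,-65,-110,16],[1,120,-97,-110,24],[1,160,-130,-110,32],[1,200,-162,-110,40],[1,240,-195,-110,48],[1,285,-230,-110,56.5],[1,285,-230,-110,56.5]]
  ]
}}

```text
clock: 3.4
eef_pos: [318.8, 285.9, 301.7]
eef_rot: [3.142, -0.001, 0.579]
wrist_force: [1.6, 0.1, -0.1]
finger_gap: 94.5
```

Call:
{"op": "send_rows", "data": {
  "series": [
    [[1,0,0,40,0],[1,0,0,72,0],[1,10,0,72,0],[1,20,0,72,0],[1,26,0,72,0],[1,32,0,72,0],[1,38,0,72,0],[1,44,0,72,0],[1,50,0,72,0],[1,54,0,72,0]]
  ]
}}

```text
clock: 4.4
eef_pos: [365.5, 315.1, 229.6]
eef_rot: [3.142, 0.0, 0.585]
wrist_force: [0.3, 0.4, 0.2]
finger_gap: 94.0
```

```bash
python3 - <<'E'
from h import *
s=manip.read_state();print(s['eef_pos'],s['wrist_force'])
a=shot('scene');b=shot('side')
i=np.vstack([cv2.resize(a['img'][60:220,330:530],None,fx=2.5,fy=2.5),cv2.resize(b['img'][80:200,100:300],None,fx=2.5,fy=2.5)])
save({'img':i[:600]},'push.png')
E
```

```text
[365.45550433 315.06768039 229.57141082] [0.33231319 0.36898218 0.20794009]
```

View pics/push.png

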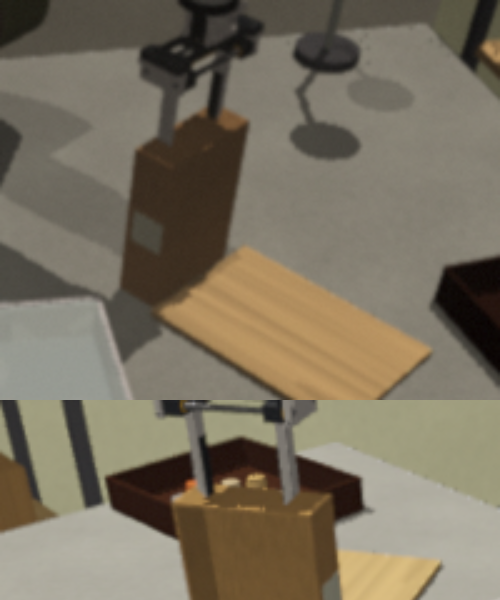

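The fingers are at the carton's top front edge (about (165,140)/(215,115) in the picture), well centred. I push on.

Call:
{"op": "send_rows", "data": {
  "series": [
    [[1,6,0,0,0],[1,12,0,0,0],[1,18,0,0,0],[1,24,0,0,0],[1,30,0,0,0],[1,36,0,0,0],[1,42,0,0,0],[1,48,0,0,0],[1,54,0,0,0],[1,58,0,0,0]]
  ]
}}

```text
clock: 5.5
eef_pos: [413.8, 347.1, 229.4]
eef_rot: [3.142, 0.0, 0.585]
wrist_force: [0.7, 0.4, 0.4]
finger_gap: 94.4
```

Call:
{"op": "send_rows", "data": {
  "series": [
    [[1,5,0,0,0],[1,10,0,0,0],[1,15,0,0,0],[1,20,0,0,0],[1,25,0,0,0],[1,30,0,0,0],[1,35,0,0,0],[1,35,0,0,0],[1,35,0,0,0],[1,35,0,0,0]]
  ]
}}

```text
clock: 6.5
eef_pos: [442.5, 366.1, 229.6]
eef_rot: [3.142, 0.0, 0.585]
wrist_force: [-0.2, -0.4, 0.0]
finger_gap: 93.5
```

```bash
python3 - <<'E'
from h import *
s=manip.read_state();print(s['eef_pos'],s['wrist_force'])
a=shot('scene');b=shot('side')
for c in (a,b): print([(x['rect'],x['conf']) for x in manip.find_in('carton',c)])
save({'img':np.vstack([cv2.resize(a['img'][80:240,340:540],None,fx=2.,fy=2.),cv2.resize(b['img'][80:220,120:320],None,fx=2,fy=2)])},'push2.png')
E
```

```text
[442.48752185 366.0580182  229.56492783] [-0.20632844 -0.39008785  0.00059572]
[([210.0, 179.0, 33.3, 27.7], 0.45)]
[([166.8, 114.6, 71.8, 80.1], 0.57)]
```

View pics/push2.png

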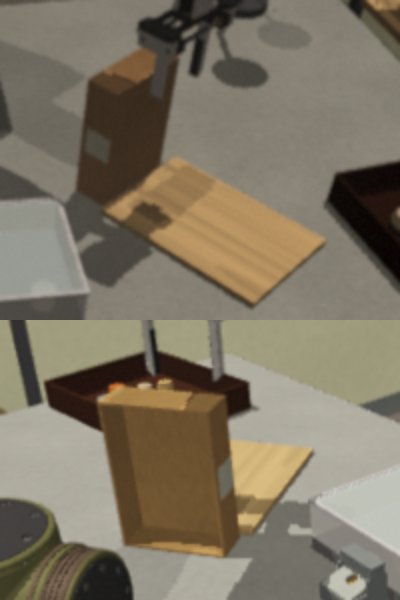

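```bash
python3 - <<'E'
from h import *
np.set_printoptions(precision=1,suppress=True)
S=shot('scene');D=shot('side');s=manip.read_state()
c=np.array(s['eef_pos']);y=np.array([np.sin(.585),-np.cos(.585),0])
for z in (-8,): 
  P=[c+y*k+[0,0,z] for k in(53,-53)]
  print('S',(proj(S,P)-[340,80])*2,'D',(proj(D,P)-[120,80])*2+[0,320])
xh=np.array([.836,.549,0]);yh=np.array([-.549,.836,0])
b=np.array([385,327,0])
C=[b+xh*i*32+yh*j*85+[0,0,k] for k in(0,240) for i in(-1,1) for j in(-1,1)]
print((proj(S,C)-[340,80])*2);print((proj(D,C)-[120,80])*2+[0,320])
E
```

```text
S [[152.8 108.3]
 [191.4  83.4]] D [[219.7 393.6]
 [155.8 388.2]]
[[ 79.8 192. ]
 [138.2 153. ]
 [107.  208.7]
 [165.1 168.2]
 [ 93.1  81.1]
 [156.3  44.1]
 [123.3  97.1]
 [186.2  58.6]]
[[228.  554.6]
 [128.2 541.5]
 [243.4 534.1]
 [146.9 522.1]
 [211.5 408.8]
 [102.3 398.9]
 [229.3 392.7]
 [124.  383.6]]
```

```bash
python3 - <<'E'
from h import *
np.set_printoptions(precision=1,suppress=True)
S=shot('scene');s=manip.read_state()
c=np.array(s['eef_pos']);y=np.array([np.sin(.585),-np.cos(.585),0]);im=S['img'].copy()
im=cv2.resize(im[75:155,380:470],None,fx=7,fy=7,interpolation=cv2.INTER_CUBIC)
for k in(53,-53):
  for z,col in((-8,(255,0,0)),(11,(0,255,0)),(31,(0,0,255))):
    p=(proj(S,c+y*k+[0,0,z])[0]-[380,75]+.5)*7; cv2.circle(im,tuple(int(v) for v in p),4,col,-1)
save({'img':im},'tips.png')
E
```

```text
(no output)
```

View pics/tips.png

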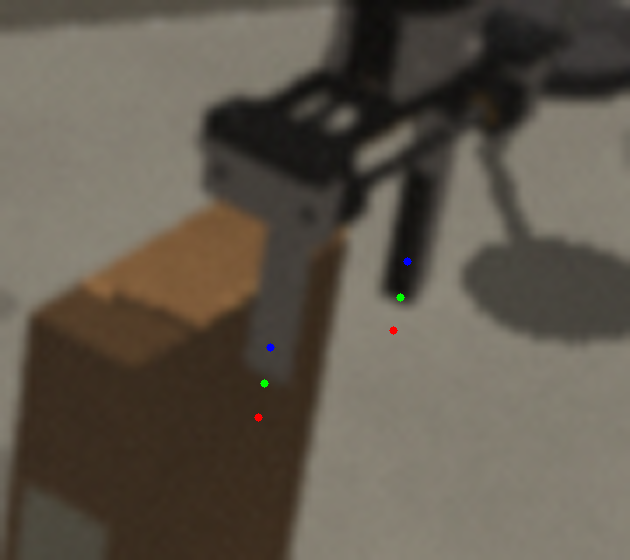

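Per the picture the fingertips sit at the green marks, 11 mm above the reported TCP rather than 8 mm below it. They passed just over the carton's top without touching. I go back and push lower.

Call:
{"op": "send_rows", "data": {
  "series": [
    [[1,0,0,-35,0],[1,-45,0,-35,0],[1,-90,0,-35,0],[1,-135,0,-35,0],[1,-135,0,5,0],[1,-135,0,35,0],[1,-125,0,35,0],[1,-115,0,35,0],[1,-110,0,35,0],[1,-105,0,35,0]]
  ]
}}

```text
clock: 7.85
eef_pos: [356.1, 308.9, 195.6]
eef_rot: [-3.142, -0.001, 0.585]
wrist_force: [0.0, -0.0, -0.6]
finger_gap: 93.8
```

Call:
{"op": "send_rows", "data": {
  "series": [
    [[1,6,0,0,0],[1,12,0,0,0],[1,18,0,0,0],[1,24,0,0,0],[1,30,0,0,0],[1,36,0,0,0],[1,42,0,0,0],[1,48,0,0,0],[1,52,0,0,0],[1,56,0,0,0]]
  ]
}}

```text
clock: 8.85
eef_pos: [402.0, 339.3, 194.5]
eef_rot: [-3.142, 0.0, 0.585]
wrist_force: [0.3, 0.2, -0.1]
finger_gap: 93.8
```

Call:
{"op": "send_rows", "data": {
  "series": [
    [[1,4,0,0,0],[1,8,0,0,0],[1,12,0,0,0],[1,16,0,0,0],[1,20,0,0,0],[1,24,0,0,0],[1,28,0,0,0],[1,32,0,0,0],[1,36,0,0,0],[1,40,0,0,0]]
  ]
}}

```text
clock: 9.85
eef_pos: [435.3, 361.3, 194.5]
eef_rot: [-3.142, 0.0, 0.585]
wrist_force: [-0.8, -0.3, 0.5]
finger_gap: 94.2
```

```bash
python3 - <<'E'
from h import *
s=manip.read_state();print(s['eef_pos'],s['wrist_force'])
a=shot('scene');b=shot('side')
for c in (a,b): print([(x['rect'],x['conf']) for x in manip.find_in('carton',c)])
save({'img':np.vstack([cv2.resize(a['img'][80:240,340:540],None,fx=2.,fy=2.),cv2.resize(b['img'][80:220,120:320],None,fx=2,fy=2)])},'push3.png')
E
```

```text
[435.34004472 361.34878204 194.53361256] [-0.78112792 -0.28294457  0.49152926]
[([386.2, 143.5, 89.1, 67.5], 0.96)]
[([185.8, 133.8, 76.8, 51.6], 0.78), ([275.1, 145.5, 125.6, 93.1], 0.47)]
```

View pics/push3.png

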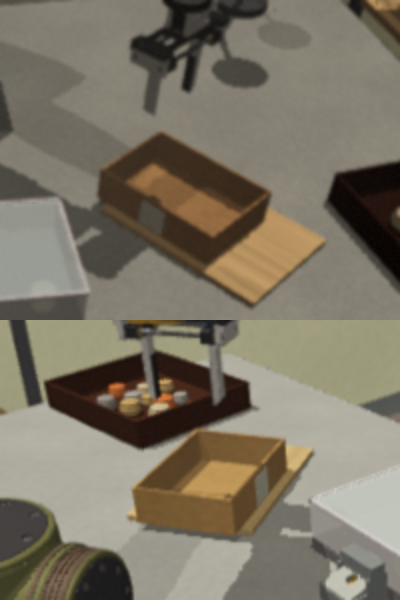

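The carton lies flat on its back on the board, open side up (scene crop (98-271,133-270)). Next the dowel.

Call:
{"op": "send_rows", "data": {
  "series": [
    [[1,0,0,-50,0],[1,0,0,-106,0],[1,-27,40,-106,3],[1,-54,79,-106,6],[1,-81,119,-106,10],[1,-108,158,-106,14],[1,-135,198,-106,18],[1,-162,238,-106,22],[1,-189,277,-106,26],[1,-216,317,-106,33.5]]
  ]
}}

```text
clock: 11.05
eef_pos: [429.3, -24.1, 300.9]
eef_rot: [3.142, -0.001, -0.003]
wrist_force: [-0.1, 0.2, -0.4]
finger_gap: 93.9
```

```bash
python3 - <<'E'
from h import *
s=manip.read_state();print(s['eef_pos'],s['eef_rot'],s['joints'])
E
```

```text
[429.27205035 -24.13214949 300.86506148] [ 3.14151840e+00 -8.40856605e-04 -2.92208998e-03] [-1.41414950e-01 -4.06531395e-02  1.65344082e+00  4.25736960e-05
  1.52796192e+00  1.43230169e+00]
```

```bash
python3 - <<'E'
from h import *
c=shot('wrist'); np.set_printoptions(precision=1,suppress=True);print(c['pose'])
print([(x['rect'],x['conf']) for x in manip.find_in('release_hole',c)],[(x['rect'],x['conf']) for x in manip.find_in('stand',c)])
np.savez('w1.npz',**{k:c[k] for k in('img','pose','K','d')}); save(c,'w1.png')
E
```

```text
[[ -0.   -1.   -0.2 495.4]
 [ -1.    0.   -0.  -24.7]
 [  0.    0.2  -1.  494.9]
 [  0.    0.    0.    1. ]]
[([171.5, 1.5, 257.5, 171.8], 0.96)] [([472.0, 141.6, 83.7, 66.1], 0.67)]
```

Call:
{"op": "send_rows", "data": {
  "series": [
    [[1,0,50,0,0],[1,0,100,0,0],[1,0,150,0,0],[1,0,200,0,0],[1,0,250,0,0],[1,0,285,0,0],[1,0,285,0,0]]
  ]
}}

```text
clock: 11.9
eef_pos: [430.0, -309.5, 299.5]
eef_rot: [-3.141, 0.001, -0.001]
wrist_force: [0.9, 0.3, -0.5]
finger_gap: 94.1
```

```bash
python3 - <<'E'
from h import *
c=shot('wrist'); np.set_printoptions(precision=1,suppress=True)
for t in('dowel','stand'):print([(x['rect'],x['conf']) for x in manip.find_in(t,c)])
np.savez('w2.npz',**{k:c[k] for k in('img','pose','K','d')})
a=cv2.imread('pics/w1.png')[:,:,::-1]
save({'img':np.hstack([cv2.resize(a,(400,250)),cv2.resize(c['img'],(400,250))])},'w12.png')
save(c,'w2.png',k=1.25)
E
```

```text
[([319.6, 169.4, 22.5, 27.4], 0.67)]
[([300.8, 144.5, 60.8, 61.9], 0.66)]
```

View pics/w2.png

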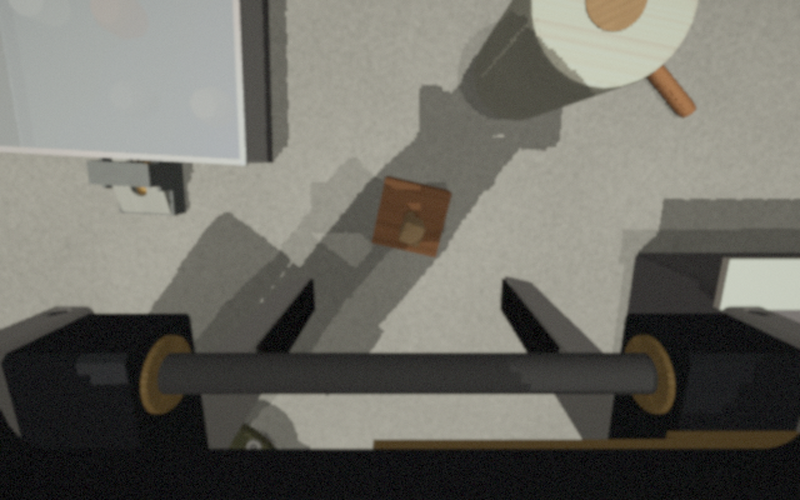

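```bash
python3 - <<'E'
from h import *
np.set_printoptions(precision=1,suppress=True)
c=dict(np.load('w2.npz')); b=dict(np.load('w1.npz'))
print(toz(c,np.array([(412,229)])/1.25,150),'stand',toz(c,np.array([(437,254),(373,241),(386,189),(448,203)])/1.25,50))
print('hole w2',toz(c,np.array([(140,190)])/1.25,50))
c['img']=c['img'][140:210,290:370]
x=cv2.resize(c['img'],None,fx=6,fy=6,interpolation=2);
y=cv2.resize(b['img'][100:190,190:330],(700,450),interpolation=2)
y=cv2.resize(b['img'],None,fx=1,fy=1)[:190,150:350]
save({'img':np.vstack([np.pad(x,((0,0),(0,20),(0,0)))])},'dow.png')
y=cv2.resize(b['img'][110:190,220:340],None,fx=4.16,fy=4.16,interpolation=2)[:, :500]
x=np.pad(x,((0,0),(0,500-x.shape[1]),(0,0)))
save({'img':np.vstack([x[:270],y[:330]])},'dow.png')
E
```

```text
[[ 432.6 -314.8  150. ]] stand [[ 383.1 -346.7   50. ]
 [ 399.3 -269.2   50. ]
 [ 461.5 -285.7   50. ]
 [ 445.2 -358.6   50. ]]
hole w2 [[460.3   2.2  50. ]]Traceback (most recent call last):
  File "<stdin>", line 13, in <module>
    return _nx.concatenate(arrs, 0, dtype=dtype, casting=casting)
           ~~~~~~~~~~~~~~~^^^^^^^^^^^^^^^^^^^^^^^^^^^^^^^^^^^^^^^
ValueError: all the input array dimensions except for the concatenation axis must match exactly, but along dimension 1, the array at index 0 has size 500 and the array at index 1 has size 499
```

View pics/dow.png

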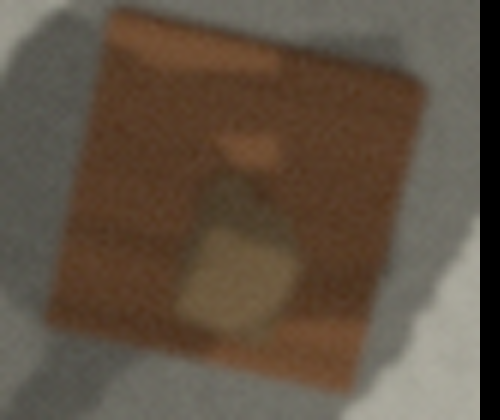

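```bash
python3 - <<'E'
from h import *
np.set_printoptions(precision=1,suppress=True)
c=dict(np.load('w2.npz'))
f=lambda l:np.array(l,float)/6+[290,140]-0.4
q=toz(c,f([(110,8),(427,80),(352,392),(48,325)]),50);print(q,q.mean(0))
for a,b in((0,1),(3,2),(3,0),(2,1)):
  d=q[b]-q[a];print(np.linalg.norm(d),np.degrees(np.arctan2(d[1],d[0])))
g=toz(c,f([(205,230),(302,250),(277,332),(178,308)]),150);print(g,g.mean(0))
E
```

```text
[[ 476.3 -284.6   50. ]
 [ 459.  -361.7   50. ]
 [ 380.4 -344.8   50. ]
 [ 397.8 -267.9   50. ]] [ 428.4 -314.7   50. ]
78.98207853136701 -102.61101625351796
78.77331484814226 -102.77248509460473
80.21607123663532 -11.980640676873492
80.43603137931126 -12.13129986885423
[[ 438.8 -308.1  150. ]
 [ 434.9 -326.8  150. ]
 [ 418.7 -322.1  150. ]
 [ 423.4 -302.8  150. ]] [ 428.9 -314.9  150. ]
```

Call:
{"op": "send_rows", "data": {
  "newtons": 25,
  "series": [
    [[1,-1.5,5.3,10,8],[1,-1.5,5.3,50,12.3],[1,-1.5,5.3,90,12.3],[1,-1.5,5.3,130,12.3],[1,-1.5,5.3,165,12.3],[1,-1.5,5.3,190,12.3],[1,-1.5,5.3,204,12.3],[1,-1.5,5.3,204,12.3],[0.1,-1.5,5.3,204,12.3],[0.1,-1.5,5.3,204,12.3]]
  ]
}}

```text
clock: 13.05
eef_pos: [429.1, -312.9, 98.1]
eef_rot: [3.14, -0.002, -0.214]
wrist_force: [0.1, -0.5, -0.0]
finger_gap: 81.4
```

Call:
{"op": "send_rows", "data": {
  "series": [
    [[0.1,0,0,0,0],[0.1,0,0,0,0],[0.1,0,0,0,0],[0.1,0,0,0,0],[0.1,0,0,0,0]]
  ]
}}

```text
clock: 13.55
eef_pos: [428.4, -312.7, 96.6]
eef_rot: [3.142, -0.0, -0.215]
wrist_force: [-1.2, 0.7, -0.7]
finger_gap: 41.4
```

```bash
python3 - <<'E'
from h import *
np.set_printoptions(precision=1,suppress=True)
s=manip.read_state();print(s['eef_pos'],s['wrist_force'],s['finger_gap'])
a=shot('scene');b=shot('side');y=np.array([-.21,-.98,0])
def tile(c,l,t,w,h,k):
    im=cv2.resize(c['img'][t:t+h,l:l+w],None,fx=k,fy=k,interpolation=2)
    for q in(16,-16):
      for z,col in((-8,(255,0,0)),(11,(0,255,0))):
        p=(proj(c,np.array(s['eef_pos'])+y*q+[0,0,z])[0]-[l,t]+.5)*k;cv2.circle(im,tuple(int(v) for v in p),3,col,-1)
    return im
save({'img':np.hstack([tile(a,195,135,60,80,6),tile(b,340,200,70,80,6)])},'grip.png')
E
```

```text
[ 428.4 -312.7   96.6] [-1.2  0.7 -0.7] 41.39428773973925
```

View pics/grip.png

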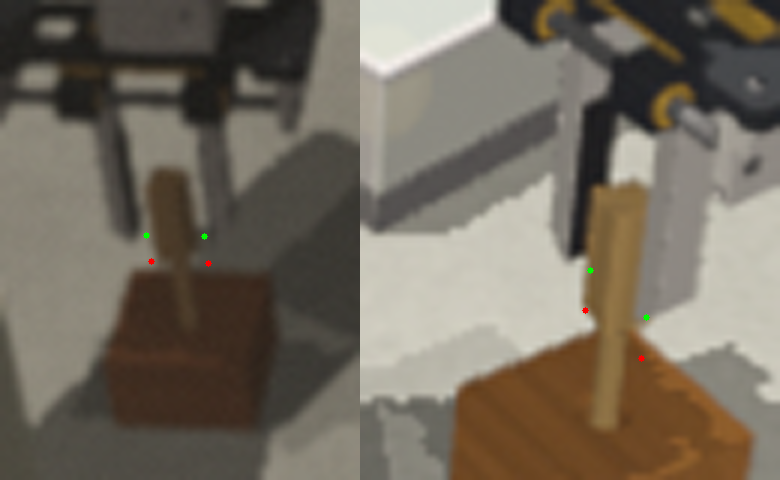

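The fingers straddle the grip and are still closing; the tips lie at the green marks again, so the tips are at TCP+11 mm and the grasp point is about TCP+30.

Call:
{"op": "send_rows", "data": {
  "series": [
    [[0.1,0,1.5,0,0],[0.1,0,1.5,0,0],[0.1,0,1.5,0,0],[0.1,0,1.5,0,0],[0.1,0,1.5,0,0],[0.1,0,1.5,0,0]]
  ]
}}

```text
clock: 14.25
eef_pos: [428.1, -314.2, 96.6]
eef_rot: [3.142, -0.0, -0.215]
wrist_force: [-0.6, 0.7, -0.5]
finger_gap: 20.0
```

Call:
{"op": "send_rows", "data": {
  "series": [
    [[0.1,0,0,-20,0],[0.1,0,0,-50,0],[0.1,0,0,-80,0],[0.1,0,0,-120,0],[0.1,0,0,-120,0]]
  ]
}}

```text
clock: 14.75
eef_pos: [429.4, -315.2, 221.6]
eef_rot: [3.138, -0.007, -0.215]
wrist_force: [-0.1, -0.9, -0.9]
finger_gap: 20.0
```

```bash
python3 - <<'E'
from h import *
np.set_printoptions(precision=2,suppress=True)
s=manip.read_state();print(s['eef_pos'],s['wrist_force'],s['finger_gap'])
b=dict(np.load('w1.npz'));w=cv2.resize(b['img'][110:190,220:340],None,fx=5,fy=5,interpolation=2)
c=shot('side');
for n in('dowel','dowel_tip'):print([(x['rect'],x['conf']) for x in manip.find_in(n,c)])
d=cv2.resize(c['img'][180:240,260:320],(400,400),interpolation=2)
save({'img':np.hstack([cv2.resize(w,(400,267))[:267],d[:267]*0])},'x.png')
np.savez('s3.npz',**{k:c[k] for k in('img','pose','K','d')})
save({'img':np.hstack([np.pad(cv2.resize(b['img'][110:190,220:340],None,fx=3.3333,fy=3.3333,interpolation=2),((0,133),(0,0),(0,0)))[:400,:396],d])},'hole.png')
E
```

```text
[ 429.44 -315.19  221.59] [-0.06 -0.89 -0.86] 19.960485693985483
[([382.4, 178.6, 10.5, 61.4], 0.67), ([441.4, 181.1, 27.2, 50.1], 0.64)]
[([440.5, 188.5, 69.5, 101.0], 0.71), ([382.4, 180.4, 12.1, 62.5], 0.59)]
```

View pics/hole.png

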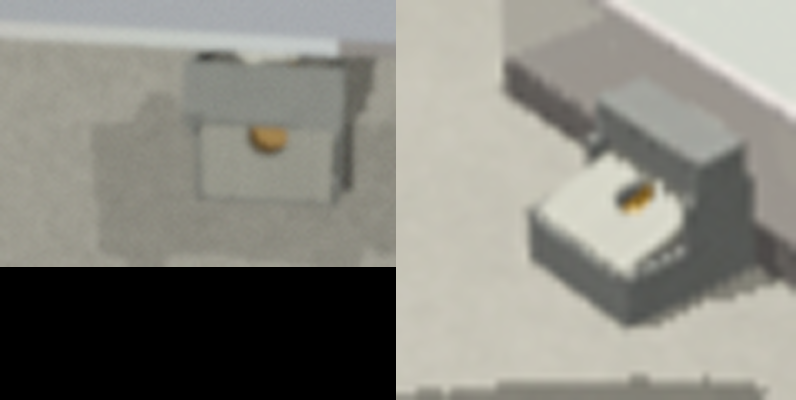

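```bash
python3 - <<'E'
from h import *
np.set_printoptions(precision=1,suppress=True)
W=dict(np.load('w1.npz'));D=dict(np.load('s3.npz'))
w=np.array([268,134])/3.3333+[220,110]-.35; d=np.array([635-396,197])*.15+[260,180]-.42
p=tri([W,D],[w,d]);print(p,proj(W,p)-w,proj(D,p)-d,W['pose'][:3,3])
for z in(30,35,40,45,50):print(z,toz(W,[w],z),toz(D,[d],z))
# plate corners / block
f=lambda l:np.array(l,float)/3.3333+[220,110]-.35
print('plate near edge',toz(W,f([(200,198),(333,200)]),24),'blk top',toz(W,f([(186,60),(345,62),(345,122),(190,122)]),66))
print('lid edge',toz(W,f([(5,28),(330,45)]),86))
g=lambda l:(np.array(l,float)-[396,0])*.15+[260,180]-.42
print('D base',toz(D,g([(533,262),(630,325)]),0),'toplip',tri([D,D],[g([(533,212)])[0]]*2) if 0 else toz(D,g([(533,212),(630,278)]),20),'blk',toz(D,g([(600,100),(700,165),(745,140)]),66))
E
```

```text
[461.9  13.7  38.4] [[-0.3  0.4]] [[0.3 0. ]] [495.4 -24.7 494.9]
30 [[461.8  13.9  30. ]] [[469.7  24.   30. ]]
35 [[462.2  13.5  35. ]] [[464.8  18.2  35. ]]
40 [[462.6  13.1  40. ]] [[459.9  12.5  40. ]]
45 [[462.9  12.7  45. ]] [[455.    6.7  45. ]]
50 [[463.3  12.3  50. ]] [[450.1   1.   50. ]]
plate near edge [[431.6  47.1  24. ]
 [430.5 -15.6  24. ]] blk top [[495.   44.4  66. ]
 [494.1 -21.8  66. ]
 [469.4 -21.7  66. ]
 [469.5  43.8  66. ]]
lid edge [[507.5 112.1  86. ]
 [500.7 -16.   86. ]]
D base [[434.2  50.6   0. ]
 [434.3 -12.2   0. ]] toplip [[440.3  56.7  20. ]
 [438.1  -8.5  20. ]] blk [[472.7  48.6  66. ]
 [469.2 -17.9  66. ]
 [495.6 -16.6  66. ]]
```

Call:
{"op": "send_rows", "data": {
  "series": [
    [[0.1,-5,-41,0,0],[0.1,-10,-82,0,0],[0.1,-15,-123,0,0],[0.1,-20,-164,0,0],[0.1,-24,-205,0,0],[0.1,-28,-246,0,0],[0.1,-33,-287,0,0],[0.1,-37.5,-328,10,0],[0.1,-37.5,-328,28,0],[0.1,-37.5,-328,28,0]]
  ]
}}

```text
clock: 15.9
eef_pos: [459.8, 15.2, 185.5]
eef_rot: [3.141, 0.006, -0.213]
wrist_force: [-0.2, 0.7, 0.3]
finger_gap: 20.0
```

Call:
{"op": "send_rows", "data": {
  "series": [
    [[0.1,0,0,0,0],[0.1,0,0,0,0]]
  ]
}}

```text
clock: 16.1
eef_pos: [461.5, 13.6, 188.9]
eef_rot: [3.142, -0.0, -0.216]
wrist_force: [-0.1, -0.7, -0.7]
finger_gap: 19.6
```

```bash
python3 - <<'E'
from h import *
np.set_printoptions(precision=1,suppress=True)
s=manip.read_state();e=np.array(s['eef_pos']);print(e,s['eef_rot'],s['finger_gap'])
D=shot('side');S=shot('scene')
im=[]
for c,X in((D,e+[0,0,-60]),(S,e+[0,0,-60])):
  l,t=(proj(c,X)[0]-[35,40]).astype(int); k=5.5
  i=cv2.resize(c['img'][t:t+100,l:l+70],None,fx=k,fy=k,interpolation=2)
  print('origin',l,t)
  for P,col in((e+[0,0,-91.6],(255,0,0)),(np.array([461.6,13.8,38.4]),(0,255,0)),(e+[0,0,-1.6],(0,0,255))):
    p=(proj(c,P)[0]-[l,t]+.5)*k;print(p);cv2.circle(i,tuple(int(v) for v in p),2,col,-1)
  im.append(i)
save({'img':np.hstack(im)},'above.png')
np.savez('s4.npz',**{k:D[k] for k in('img','pose','K','d')})
E
```

```text
[461.5  13.6 188.9] [ 3.1 -0.  -0.2] 19.61123346526131
origin 259 141
[201.4 278.5]
[204.  377.8]
[197.3 115.5]
origin 287 124
[198.7 265.6]
[197.8 338.3]
[200.7 147.5]
```

View pics/above.png

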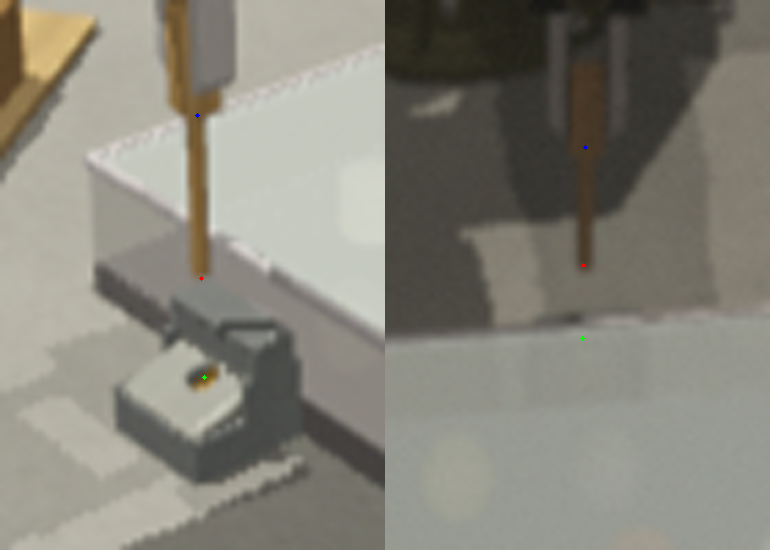

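Call:
{"op": "send_rows", "data": {
  "series": [
    [[0.1,0,0,20,0],[0.1,0,0,40,0],[0.1,0,0,50,0],[0.1,0,0,54,0],[0.1,0,0,58,0],[0.1,0,0,60,0],[0.1,0,0,62,0],[0.1,0,0,64,0],[0.1,0,0,66,0],[0.1,0,0,68,0]]
  ]
}}

```text
clock: 17.2
eef_pos: [461.4, 14.3, 120.5]
eef_rot: [-3.142, -0.0, -0.215]
wrist_force: [0.7, -0.0, 1.0]
finger_gap: 19.9
```

Call:
{"op": "send_rows", "data": {
  "series": [
    [[0.1,0,0,2,0],[0.1,0,0,4,0],[0.1,0,0,6,0],[0.1,0,0,8,0],[0.1,0,0,8,0]]
  ]
}}

```text
clock: 17.7
eef_pos: [461.5, 14.3, 112.6]
eef_rot: [-3.142, -0.0, -0.215]
wrist_force: [0.4, 0.3, 2.3]
finger_gap: 20.3
```

Call:
{"op": "send_rows", "data": {
  "series": [
    [[0.1,0,0,2,0],[0.1,0,0,4,0],[0.1,0,0,6,0],[0.1,0,0,8,0],[0.1,0,0,8,0]]
  ]
}}

```text
clock: 18.2
eef_pos: [460.9, 14.3, 104.1]
eef_rot: [3.141, 0.001, -0.215]
wrist_force: [-2.3, -0.6, 2.7]
finger_gap: 19.9
```

```bash
python3 - <<'E'
from h import *
s=manip.read_state();print(s['eef_pos'],s['wrist_force'])
D=shot('side');d=dict(np.load('s4.npz'))
df=cv2.absdiff(D['img'],d['img']).max(2); m=df[60:240,300:420]>30; print(m.sum(), [(x['rect'],x['conf']) for x in manip.find_in('lid',D)],[(x['rect'],x['conf']) for x in manip.find_in('find_a',D)])
E
```

```text
[460.877514    14.33122768 104.10700772] [-2.31824001 -0.61100126  2.72256541]
4054 [([275.5, 146.5, 126.7, 70.3], 0.94)] [([354.3, 254.9, 51.9, 47.6], 0.65), ([315.1, 202.5, 11.0, 5.2], 0.44), ([333.8, 212.3, 17.3, 11.0], 0.44)]
```

Call:
{"op": "send_rows", "data": {
  "series": [
    [[0.1,0,0,2,0],[0.1,0,0,3,0],[0.1,0,0,3,0],[0.1,0,0,3,0],[0.1,0,0,3,0],[0.1,0,0,3,0],[0.1,0,0,3,0]]
  ]
}}

```text
clock: 19.05
eef_pos: [461.3, 14.3, 101.5]
eef_rot: [3.142, 0.0, -0.215]
wrist_force: [-1.7, -0.2, 3.3]
finger_gap: 19.7
```

```bash
python3 - <<'E'
from h import *
s=manip.read_state();print(s['eef_pos'],s['wrist_force'])
D=shot('side');S=shot('scene')
save({'img':np.hstack([cv2.resize(D['img'][60:260,200:440],None,fx=1.6,fy=1.6),cv2.resize(S['img'][80:280,220:460],None,fx=1.6,fy=1.6)])},'lid.png')
E
```

```text
[461.25676345  14.3115602  101.52199899] [-1.66410355 -0.2120643   3.34611918]
```

View pics/lid.png

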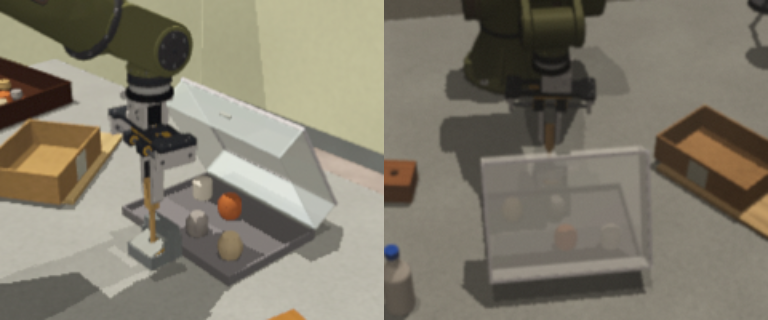

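The lid is swinging open and four finds are visible: white, orange, grey and tan. I take the dowel back to its stand.

Call:
{"op": "send_rows", "data": {
  "series": [
    [[0.1,0,0,-30,0],[0.1,0,0,-70,0],[0.1,0,0,-110,0],[0.1,5,41,-120,0],[0.1,10,85,-120,0],[0.1,15,130,-120,0],[0.1,20,175,-120,0],[0.1,25,220,-120,0],[0.1,30,265,-120,0],[0.1,35,300,-120,0]]
  ]
}}

```text
clock: 20.15
eef_pos: [431.0, -288.7, 221.2]
eef_rot: [3.141, -0.0, -0.216]
wrist_force: [0.6, -0.2, -1.0]
finger_gap: 20.0
```

Call:
{"op": "send_rows", "data": {
  "series": [
    [[0.1,2.8,28.3,0,0],[0.1,2.8,28.3,0,0],[0.1,2.8,28.3,0,0],[0.1,2.8,28.3,0,0]]
  ]
}}

```text
clock: 20.55
eef_pos: [428.5, -313.8, 221.5]
eef_rot: [-3.141, -0.0, -0.214]
wrist_force: [0.2, -0.2, -0.3]
finger_gap: 19.8
```

```bash
python3 - <<'E'
from h import *
np.set_printoptions(precision=1,suppress=True)
s=manip.read_state();e=np.array(s['eef_pos']);print(e,s['eef_rot'],s['finger_gap'])
D=shot('side')
for n in('dowel','stand','find_a','find_b','find_c','find_d','find_e','find_f'):
  print(n,[(np.array(x['rect']),x['conf']) for x in manip.find_in(n,D)])
print(proj(D,e-[0,0,91.6]))
E
```

```text
[ 428.5 -313.8  221.5] [-3.1 -0.  -0.2] 19.75020713780148
dowel [(array([381.7, 179.2,  14.2,  62.7]), 0.63)]
stand [(array([356.5, 252.4,  48.5,  48. ]), 0.62)]
find_a [(array([316.4, 188.9,  14.1,  21.7]), 0.75), (array([319.6, 169. ,  14.5,  14.1]), 0.68), (array([442.9, 182.4,  28.7,  47.9]), 0.57), (array([330.6, 178. ,  22.5,  19.9]), 0.56), (array([336.6, 201.8,  14.1,  21.6]), 0.5)]
find_b [(array([316.4, 188.9,  14.1,  21.7]), 0.75), (array([319.6, 169. ,  14.5,  14.1]), 0.68), (array([442.9, 182.4,  28.7,  47.9]), 0.57), (array([330.6, 178. ,  22.5,  19.9]), 0.56), (array([336.6, 201.8,  14.1,  21.6]), 0.5)]
find_c [(array([316.4, 188.9,  14.1,  21.7]), 0.75), (array([319.6, 169. ,  14.5,  14.1]), 0.68), (array([442.9, 182.4,  28.7,  47.9]), 0.57), (array([330.6, 178. ,  22.5,  19.9]), 0.56), (array([336.6, 201.8,  14.1,  21.6]), 0.5)]
find_d [(array([316.4, 188.9,  14.1,  21.7]), 0.75), (array([319.6, 169. ,  14.5,  14.1]), 0.68), (array([442.9, 182.4,  28.7,  47.9]), 0.57), (array([330.6, 178. ,  22.5,  19.9]), 0.56), (array([336.6, 201.8,  14.1,  21.6]), 0.5)]
find_e [(array([316.4, 188.9,  14.1,  21.7]), 0.75), (array([319.6, 169. ,  14.5,  14.1]), 0.68), (array([442.9, 182.4,  28.7,  47.9]), 0.57), (array([330.6, 178. ,  22.5,  19.9]), 0.56), (array([336.6, 201.8,  14.1,  21.6]), 0.5)]
find_f [(array([316.4, 188.9,  14.1,  21.7]), 0.75), (array([319.6, 169. ,  14.5,  14.1]), 0.68), (array([442.9, 182.4,  28.7,  47.9]), 0.57), (array([330.6, 178. ,  22.5,  19.9]), 0.56), (array([336.6, 201.8,  14.1,  21.6]), 0.5)]
[[383.8 240.6]]
```

Call:
{"op": "send_rows", "data": {
  "series": [
    [[0.1,0,0.5,40,0],[0.1,0,0.5,70,0],[0.1,0,0.5,85,0],[0.1,0,0.5,95,0],[0.1,0,0.5,105,0],[0.1,0,0.5,115,0],[0.1,0,0.5,122,0],[0.1,0,0.5,124,0],[0.1,0,0.5,124,0],[0.1,0,0.5,124,0]]
  ]
}}

```text
clock: 22.0
eef_pos: [428.4, -315.2, 98.0]
eef_rot: [3.141, -0.001, -0.215]
wrist_force: [-0.6, -0.2, -0.5]
finger_gap: 20.0
```

Call:
{"op": "send_rows", "data": {
  "series": [
    [[0.7,0,0,0,0],[0.7,0,0,0,0],[0.7,0,0,0,0],[0.7,0,0,0,0],[0.7,0,0,0,0],[0.7,0,0,-30,0],[0.7,0,0,-75,0],[0.7,0,0,-120,0],[0.7,0,0,-170,0],[0.7,0,0,-203,0]]
  ]
}}

```text
clock: 23.0
eef_pos: [428.4, -315.1, 304.3]
eef_rot: [3.14, -0.003, -0.215]
wrist_force: [-0.3, -0.4, -0.3]
finger_gap: 65.9
```

Call:
{"op": "send_rows", "data": {
  "series": [
    [[1,8,-48,0,-4],[1,17,-97,0,-8],[1,25,-145,0,-12.3],[1,34,-193,0,-12.3],[1,42,-242,0,-12.3],[1,51,-290,0,-12.3],[1,60,-335,0,-12.3],[1,60,-345,0,-12.3],[1,60,-345,0,-12.3],[1,60,-345,0,-12.3]]
  ]
}}

```text
clock: 24.0
eef_pos: [560.1, 8.5, 300.5]
eef_rot: [3.141, 0.0, -0.0]
wrist_force: [-0.6, -0.3, -0.1]
finger_gap: 93.9
```

```bash
cat > look.py <<'E'
from h import *
np.set_printoptions(precision=1,suppress=True)
s=manip.read_state();print(s['eef_pos'],s['eef_rot'][2],s['clock'])
c=shot('wrist')
for x in manip.silhouettes('find_a',c):
    if x['conf']<.3: continue
    m=x['pixels'].astype(np.uint8);(u,v),(w,h),a=cv2.minAreaRect(cv2.findNonZero(m))
    cnt=cv2.findNonZero(m).reshape(-1,2); 
    # base point: top disc centre approx = fit with height mid 26
    col=np.median(c['img'][m>0],0)
    print(round(x['conf'],2),np.array(x['rect']),toz(c,[cnt.mean(0)],26)[0][:2],'rgb',col,'n',m.sum())
E
python3 - <<'E'
exec(open('look.py').read())
save(c,'tray.png')
s=shot('side'); print([(np.array(x['rect']),x['conf']) for x in manip.find_in('dowel',s)])
E
```

```text
[560.1   8.5 300.5] -0.00031980800235831275 24.0
0.86 [313.  154.   25.5  29.6] [563.4   8.5] rgb [115. 110. 102.] n 567
0.76 [251.7  83.6  26.8  29.7] [666.8 100. ] rgb [206. 204. 187.] n 660
0.74 [307.6  91.8  33.3  34.8] [653.5  10.5] rgb [144.5  97.   74. ] n 794
0.66 [367.7 160.5  28.6  27.2] [555.2 -81.5] rgb [115. 103.  85.] n 631
[(array([374.3, 227.8,  14.3,  45.3]), 0.91)]
```

View pics/tray.png

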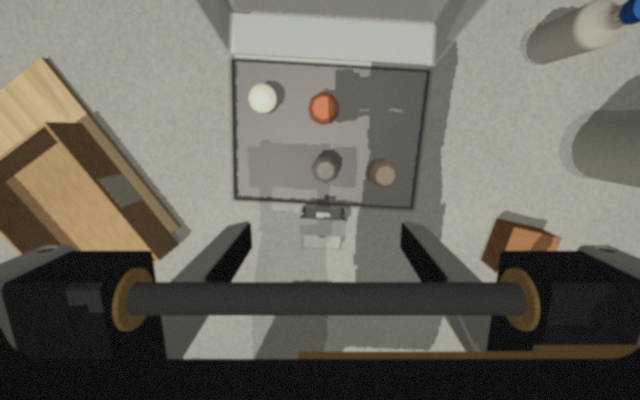

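Four finds in the tray: white (263,98), orange (323,108), grey (326,166) and tan (382,173); none hidden elsewhere.

```bash
python3 - <<'E'
from h import *
np.set_printoptions(precision=1,suppress=True)
S=shot('scene');D=shot('side')
a=toz(S,np.array([(98,177),(160,133),(271,193),(208,240)])/2+[340,80],76)
b=toz(D,(np.array([(135,490),(198,432),(286,440),(237,503)])-[0,320])/2+[120,80],76)
print(a,a.mean(0));print(b,b.mean(0))
for c,n in((S,'S'),(D,'D')):
  for x in manip.silhouettes('carton',c)[:1]:
    cnt=max(cv2.findContours(x['pixels'].astype(np.uint8),0,2)[0],key=cv2.contourArea)
    h=cv2.convexHull(cnt);h=cv2.approxPolyDP(h,3,True).reshape(-1,2);print(n,x['conf'],np.c_[h,toz(c,h,76)[:,:2],toz(c,h,12)[:,:2]])
E
```

```text
[[457.8 248.8  76. ]
 [353.8 397.7  76. ]
 [549.9 527.6  76. ]
 [643.5 377.8  76. ]] [501.3 388.   76. ]
[[343.5 392.8  76. ]
 [539.2 518.6  76. ]
 [632.9 381.3  76. ]
 [435.5 246.3  76. ]] [487.8 384.7  76. ]
S 0.64 [[391.  163.  429.4 264.6 352.8 294.7]
 [422.  147.  358.  404.  277.1 442.5]
 [474.  179.  561.5 517.  492.8 562.4]
 [469.  191.  616.2 475.3 550.8 518.2]
 [441.  210.  685.9 351.2 624.8 386.6]
 [391.  179.  513.2 239.4 441.7 268. ]]
D 0.89 [[261.  139.  633.  393.1 717.8 511.2]
 [261.  156.  550.3 284.3 626.3 390.9]
 [237.  186.  382.  176.5 440.4 271.7]
 [189.  179.  302.  308.6 351.8 417.8]
 [187.  163.  349.2 406.3 404.  525.7]
 [216.  137.  526.5 518.4 600.  649.7]]
```

Call:
{"op": "send_rows", "data": {
  "newtons": 20,
  "series": [
    [[0.75,3.3,0,50,0],[0.75,3.3,0,100,0],[0.75,3.3,0,150,0],[0.75,3.3,0,200,0],[0.75,3.3,0,240,0],[0.75,3.3,0,265,0],[0.75,3.3,0,280,0],[0.75,3.3,0,288,0],[0.75,3.3,0,296,0],[0.75,3.3,0,296,0]]
  ]
}}

```text
clock: 25.4
eef_pos: [563.8, 9.3, 4.6]
eef_rot: [3.142, -0.0, 0.0]
wrist_force: [0.2, -0.0, -0.1]
finger_gap: 70.8
```

Call:
{"op": "send_rows", "data": {
  "series": [
    [[0.2,0,0,0,0],[0.2,0,0,0,0],[0.2,0,0,0,0],[0.2,0,0,0,0],[0.2,0,0,0,0],[0.2,0,0,0,0],[0.2,0,0,-30,0],[0.2,0,0,-60,0],[0.2,0,0,-100,0],[0.2,0,0,-100,0]]
  ]
}}

```text
clock: 26.4
eef_pos: [565.8, 9.2, 109.4]
eef_rot: [3.141, -0.008, 0.0]
wrist_force: [1.1, 0.2, -0.5]
finger_gap: 43.8
```

Call:
{"op": "send_rows", "data": {
  "series": [
    [[0.2,0,0,-45,0],[0.2,0,0,-90,-8],[0.2,-4,-40,-120,-16],[0.2,-8,-80,-140,-24],[0.2,-12,-120,-160,-32],[0.2,-16,-160,-176,-40],[0.2,-20,-200,-176,-48],[0.2,-24,-245,-176,-56],[0.2,-28,-290,-176,-64],[0.2,-36,-333,-176,-72]]
  ]
}}

```text
clock: 27.4
eef_pos: [527.2, 344.1, 279.2]
eef_rot: [-3.141, 0.001, 1.262]
wrist_force: [0.7, -1.4, -1.1]
finger_gap: 43.4
```

Call:
{"op": "send_rows", "data": {
  "series": [
    [[0.2,0,0,0,-8],[0.2,0,0,0,-16],[0.2,0,0,0,-24],[0.2,0,0,0,-32],[0.2,0,0,0,-40],[0.2,0,0,0,-51],[0.2,0,0,0,-51],[0.2,0,0,0,-51]]
  ]
}}

```text
clock: 28.2
eef_pos: [527.6, 342.3, 279.4]
eef_rot: [-3.14, -0.0, 2.147]
wrist_force: [0.0, 0.9, -0.9]
finger_gap: 43.9
```

```bash
python3 - <<'E'
from h import *
s=manip.read_state();print(s['eef_pos'],s['eef_rot'],s['finger_gap'],s['joints'])
c=shot('wrist');np.savez('w5.npz',**{k:c[k] for k in('img','pose','K','d')});save(c,'ct.png',k=1.25)
E
```

```text
[527.57568714 342.27341902 279.42459245] [-3.14018717e+00 -1.05618195e-04  2.14729758e+00] 43.900819713244566 [ 5.17265688e-01  4.40103323e-01  1.13095597e+00  2.22269664e-05
  1.57194263e+00 -5.92356296e-02]
```

View pics/ct.png

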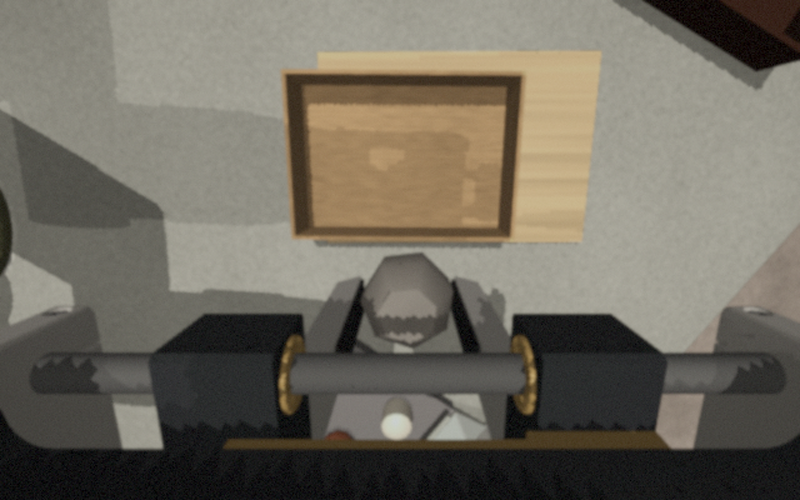

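```bash
python3 - <<'E'
from h import *
np.set_printoptions(precision=1,suppress=True)
c=dict(np.load('w5.npz'))
q=toz(c,np.array([(283,70),(524,73),(513,242),(293,240)])/1.25-.1,76);m=q.mean(0);print(q,m)
for a,b in((0,1),(3,2),(3,0),(2,1)):
  d=q[b]-q[a];print(np.linalg.norm(d),np.degrees(np.arctan2(d[1],d[0])))
e=np.array(manip.read_state()['eef_pos']);yaw=2.147
tx=np.array([np.cos(yaw),np.sin(yaw)]);ty=np.array([np.sin(yaw),-np.cos(yaw)])
d0=q[1]-q[0];d1=q[2]-q[3];u=(d0/np.linalg.norm(d0)+d1/np.linalg.norm(d1))[:2]/2;u/=np.linalg.norm(u);v=np.array([-u[1],u[0]])
print('yaw',np.degrees(np.arctan2(u[1],u[0])))
for i in(-1,1):
  for j in(-1,1):
    p=m[:2]+u*55*i+v*36*j;dd=p-e[:2];print(i,j,p,'tool dx dy',dd@tx,dd@ty)
E
```

```text
[[342.9 401.3  76. ]
 [541.9 527.7  76. ]
 [634.5 385.9  76. ]
 [434.  257.7  76. ]] [488.3 393.2  76. ]
235.78738215477944 32.40798685705307
238.02829027265093 32.6025268752302
170.08632643656142 122.39836209110575
169.29257117333646 123.156292137488
yaw 32.50525686614163
-1 -1 [461.3 333.2] tool dx dy 28.546764504627024 -60.502338959140836
-1 1 [422.6 394. ] tool dx dy 100.54392581814868 -59.86299336031654
1 -1 [554.1 392.4] tool dx dy 27.569986506423284 49.493324158739526
1 1 [515.4 453.1] tool dx dy 99.56714781994495 50.13266975756382
```

Call:
{"op": "send_rows", "data": {
  "series": [
    [[0.2,34,-20,30,0],[0.2,68,-40,60,0],[0.2,100.5,-60,90,0],[0.2,100.5,-60,130,0],[0.2,100.5,-60,175,0],[0.2,100.5,-60,215,0],[0.2,100.5,-60,240,0],[0.2,100.5,-60,254,0],[0.2,100.5,-60,261.5,0],[0.2,100.5,-60,261.5,0]]
  ]
}}

```text
clock: 29.25
eef_pos: [422.7, 393.9, 18.9]
eef_rot: [-3.141, 0.0, 2.146]
wrist_force: [-0.4, -0.4, -0.5]
finger_gap: 43.6
```

Call:
{"op": "send_rows", "data": {
  "series": [
    [[0.7,0,0,0,0],[0.7,0,0,0,0],[0.7,0,0,0,0],[0.7,0,0,0,0],[0.7,0,0,-20,0],[0.7,0,0,-65,0],[0.7,0,0,-115,0],[0.7,0,0,-165,0],[0.7,0,0,-165,0]]
  ]
}}

```text
clock: 30.15
eef_pos: [424.5, 395.5, 191.5]
eef_rot: [3.13, -0.001, 2.147]
wrist_force: [-0.7, -0.2, -1.4]
finger_gap: 65.7
```

```bash
python3 look.py; python3 - <<'E'
from h import *
S=shot('side');print([(np.round(x['rect']),x['conf']) for x in manip.find_in('find_a',S)])
E
```

```text
[424.5 395.5 191.5] 2.146823675520965 30.15
0.93 [304.1 167.6  36.9  38.6] [424.3 391. ] rgb [113. 105.  95.] n 1090
[(array([334., 204.,  18.,  17.]), 0.71), (array([207., 159.,   9.,   5.]), 0.57), (array([440., 179.,  31.,  54.]), 0.49)]
```

Call:
{"op": "send_rows", "data": {
  "series": [
    [[0.75,-30,-7,-40,8],[0.75,-75,-18,-60,16],[0.75,-120,-29,-80,24],[0.75,-165,-40,-100,32],[0.75,-210,-50,-116,40],[0.75,-255,-61,-116,48],[0.75,-300,-72,-116,56],[0.75,-345,-83,-116,64],[0.75,-390,-93,-116,72],[0.75,-398,-95.4,-116,80]]
  ]
}}

```text
clock: 31.35
eef_pos: [560.0, 4.2, 297.8]
eef_rot: [-3.14, 0.003, 0.741]
wrist_force: [-0.2, 0.6, 0.1]
finger_gap: 70.5
```

Call:
{"op": "send_rows", "data": {
  "series": [
    [[0.75,0,0,0,8],[0.75,0,0,0,16],[0.75,0,0,0,24],[0.75,0,0,0,32],[0.75,0,0,0,43],[0.75,0,0,0,43],[0.75,0,0,0,43]]
  ]
}}

```text
clock: 32.05
eef_pos: [559.2, 8.1, 298.5]
eef_rot: [-3.142, 0.003, -0.001]
wrist_force: [-0.5, -0.4, -0.6]
finger_gap: 70.2
```

```bash
python3 look.py
```

```text
[559.2   8.1 298.5] -0.0005390433753456048 32.05
0.96 [ 76.6 242.6  33.8  24.6] [418.9 399.1] rgb [86.5 82.  75. ] n 568
0.74 [250.3  82.8  27.7  31.8] [667.3  99.7] rgb [212. 208. 192.] n 739
0.68 [371.5 158.3  23.9  29. ] [555.8 -81.5] rgb [122. 110.  90.] n 621
0.62 [309.5 112.3  33.8  30.1] [624.8   8.5] rgb [159. 109.  82.] n 751
```

The orange find was knocked to (625,8), so I will measure again before its pick. Tan is next.

Call:
{"op": "send_rows", "data": {
  "series": [
    [[0.75,-1,30,30,0],[0.75,-2,60,60,0],[0.75,-3.4,89.6,90,0],[0.75,-3.4,89.6,135,0],[0.75,-3.4,89.6,180,0],[0.75,-3.4,89.6,225,0],[0.75,-3.4,89.6,260,0],[0.75,-3.4,89.6,280,0],[0.75,-3.4,89.6,293,0],[0.75,-3.4,89.6,295,0]]
  ]
}}

```text
clock: 33.15
eef_pos: [555.3, -81.3, 3.7]
eef_rot: [-3.141, 0.002, 0.001]
wrist_force: [-0.7, 0.2, 0.4]
finger_gap: 70.6
```

Call:
{"op": "send_rows", "data": {
  "series": [
    [[0.2,0,0,0,0],[0.2,0,0,0,0],[0.2,0,0,0,0],[0.2,0,0,0,0],[0.2,0,0,0,0],[0.2,0,0,0,0],[0.2,0,0,-30,0],[0.2,0,0,-75,0],[0.2,0,0,-120,0],[0.2,0,0,-170,0]]
  ]
}}

```text
clock: 34.15
eef_pos: [555.3, -81.3, 176.4]
eef_rot: [-3.141, 0.001, 0.0]
wrist_force: [0.6, -0.3, -0.7]
finger_gap: 44.4
```

```bash
cat > go.py <<'E'
# displacement in tool axes from current eef to target x y z yaw(deg)
import sys;from h import *
s=manip.read_state();e=np.array(s['eef_pos']);y=s['eef_rot'][2];x,yy,z,w=map(float,sys.argv[1:5])
d=np.array([x,yy,z])-e;print('eef',e.round(1),'gap',round(s['finger_gap'],1),'dx %.1f dy %.1f dz %.1f turn %.1f'%(d[0]*np.cos(y)+d[1]*np.sin(y),d[0]*np.sin(y)-d[1]*np.cos(y),-d[2],np.degrees(y)-w),s['clock'])
E
python3 go.py 515.4 453.1 178 122.5
```

```text
eef [555.3 -81.3 176.4] gap 44.4 dx -39.8 dy -534.4 dz -1.6 turn -122.5 34.15
```

Call:
{"op": "send_rows", "data": {
  "series": [
    [[0.2,-2,-40,0,-8.2],[0.2,-4,-80,0,-16.4],[0.2,-7,-120,0,-24.6],[0.2,-10,-160,0,-32.8],[0.2,-13,-200,0,-41],[0.2,-16,-240,0,-49.2],[0.2,-19,-280,0,-57.4],[0.2,-23,-320,0,-65.6],[0.2,-27,-360,0,-73.8],[0.2,-30,-400,0,-82]]
  ]
}}

```text
clock: 35.15
eef_pos: [525.4, 320.2, 175.2]
eef_rot: [3.142, 0.0, 1.437]
wrist_force: [0.8, 0.5, -0.1]
finger_gap: 44.6
```

```bash
python3 go.py 515.4 453.1 18 122.5
```

```text
eef [525.4 320.2 175.2] gap 44.6 dx 130.4 dy -27.6 dz 157.2 turn -40.2 35.15
```

Call:
{"op": "send_rows", "data": {
  "series": [
    [[0.2,40,-9,0,-8.2],[0.2,80,-17,0,-16.4],[0.2,120,-25,0,-24.6],[0.2,130.4,-27.6,0,-32.8],[0.2,130.4,-27.6,20,-40.2],[0.2,130.4,-27.6,65,-40.2],[0.2,130.4,-27.6,105,-40.2],[0.2,130.4,-27.6,135,-40.2],[0.2,130.4,-27.6,150,-40.2],[0.2,130.4,-27.6,157,-40.2]]
  ]
}}

```text
clock: 36.15
eef_pos: [516.5, 451.3, 17.0]
eef_rot: [-3.14, 0.0, 2.133]
wrist_force: [-0.0, -0.7, 5.5]
finger_gap: 44.3
```

Call:
{"op": "send_rows", "data": {
  "series": [
    [[0.2,0,0,0,0],[0.7,0,0,0,0],[0.7,0,0,0,0],[0.7,0,0,0,0],[0.7,0,0,0,0],[0.7,0,0,-20,0],[0.7,0,0,-65,0],[0.7,0,0,-115,0],[0.7,0,0,-160,0],[0.7,0,0,-160,0]]
  ]
}}

```text
clock: 37.15
eef_pos: [518.5, 453.0, 186.1]
eef_rot: [3.13, -0.001, 2.133]
wrist_force: [-0.5, -0.1, 0.6]
finger_gap: 65.5
```

```bash
python3 look.py; python3 go.py 559.5 8 299 0
```

```text
[518.5 453.  186.1] 2.1328390716770316 37.15
0.74 [304.5 167.   38.6  41.8] [518.9 448.6] rgb [140. 127. 104.] n 1141
0.58 [207.9 168.3  41.8  38.2] [419.9 388.7] rgb [112. 104.  92.] n 1216
eef [516.9 451.7 179. ] gap 65.6 dx -398.1 dy -200.4 dz -120.0 turn 122.2 37.25
```

Call:
{"op": "send_rows", "data": {
  "series": [
    [[0.75,-36,-18,-15,8.2],[0.75,-76,-38,-30,16.4],[0.75,-116,-58,-45,24.6],[0.75,-156,-78,-60,32.8],[0.75,-196,-98,-75,41],[0.75,-236,-118,-90,49.2],[0.75,-276,-138,-105,57.4],[0.75,-316,-158,-120,65.6],[0.75,-356,-178,-120,73.8],[0.75,-396,-199,-120,82]]
  ]
}}

```text
clock: 38.25
eef_pos: [559.1, 8.6, 296.8]
eef_rot: [-3.14, 0.001, 0.696]
wrist_force: [1.3, -0.9, 1.3]
finger_gap: 70.4
```

Call:
{"op": "send_rows", "data": {
  "series": [
    [[0.75,-2,-1,0,8.2],[0.75,-2,-1,0,16.4],[0.75,-2,-1,0,24.6],[0.75,-2,-1,0,32.8],[0.75,-2,-1,0,40.2],[0.75,-2,-1,0,40.2],[0.75,-2,-1,0,40.2]]
  ]
}}

```text
clock: 38.95
eef_pos: [557.0, 9.9, 297.0]
eef_rot: [-3.142, 0.002, 0.004]
wrist_force: [-0.7, 0.5, 0.2]
finger_gap: 70.3
```

```bash
python3 look.py
```

```text
[557.    9.9 297. ] 0.0038616279226297845 38.95
0.97 [ 17.9 180.3  44.1  29.6] [513.6 462.1] rgb [115. 102.  82.] n 1028
0.89 [248.6  80.5  32.   31.6] [667.1  99.9] rgb [212. 209. 192.] n 726
0.75 [ 75.8 244.2  33.4  24.6] [419.3 398.5] rgb [89. 82. 75.] n 665
0.63 [311.5 111.3  31.   30.2] [625.1   8.4] rgb [157. 104.  79.] n 717
0.37 [  0.6 117.9 178.9 137.6] [518.6 408.1] rgb [97. 92. 69.] n 14991
```

Call:
{"op": "send_rows", "data": {
  "series": [
    [[0.75,23,0.5,30,0],[0.75,46,1,60,0],[0.75,68,1.5,95,0],[0.75,68,1.5,140,0],[0.75,68,1.5,185,0],[0.75,68,1.5,230,0],[0.75,68,1.5,260,0],[0.75,68,1.5,280,0],[0.75,68,1.5,292,0],[0.75,68,1.5,293,0]]
  ]
}}

```text
clock: 40.05
eef_pos: [624.5, 8.4, 3.7]
eef_rot: [-3.141, 0.002, 0.001]
wrist_force: [-0.2, -0.4, 0.5]
finger_gap: 70.3
```

Call:
{"op": "send_rows", "data": {
  "series": [
    [[0.2,0,0,0,0],[0.2,0,0,0,0],[0.2,0,0,0,0],[0.2,0,0,0,0],[0.2,0,0,0,0],[0.2,0,0,0,0],[0.2,0,0,-30,0],[0.2,0,0,-75,0],[0.2,0,0,-120,0],[0.2,0,0,-170,0]]
  ]
}}

```text
clock: 41.05
eef_pos: [624.5, 8.4, 176.3]
eef_rot: [-3.142, 0.001, 0.0]
wrist_force: [1.0, -0.2, -0.8]
finger_gap: 46.2
```

```bash
python3 go.py 461.3 333.2 178 122.5
```

```text
eef [624.5   8.4 176.3] gap 46.2 dx -163.2 dy -324.8 dz -1.7 turn -122.5 41.05
```

Call:
{"op": "send_rows", "data": {
  "series": [
    [[0.2,-16,-32,0,-8.2],[0.2,-32,-64,0,-16.4],[0.2,-48,-96,0,-24.6],[0.2,-64,-128,0,-32.8],[0.2,-80,-160,0,-41],[0.2,-96,-192,0,-49.2],[0.2,-112,-224,0,-57.4],[0.2,-128,-256,0,-65.6],[0.2,-146,-290,0,-73.8],[0.2,-163,-325,0,-82]]
  ]
}}

```text
clock: 42.05
eef_pos: [461.2, 334.5, 175.2]
eef_rot: [3.142, 0.0, 1.437]
wrist_force: [0.6, 0.2, -1.4]
finger_gap: 46.5
```

```bash
python3 go.py 461.3 333.2 18.5 122.5
```

```text
eef [461.2 334.5 175.2] gap 46.5 dx -1.2 dy 0.2 dz 156.7 turn -40.2 42.05
```

Call:
{"op": "send_rows", "data": {
  "series": [
    [[0.2,0,0,0,-8.2],[0.2,0,0,0,-16.4],[0.2,0,0,0,-24.6],[0.2,0,0,0,-32.8],[0.2,0,0,20,-40.2],[0.2,0,0,65,-40.2],[0.2,0,0,105,-40.2],[0.2,0,0,135,-40.2],[0.2,0,0,150,-40.2],[0.2,0,0,156,-40.2]]
  ]
}}

```text
clock: 43.05
eef_pos: [461.9, 333.1, 18.1]
eef_rot: [-3.14, 0.0, 2.133]
wrist_force: [0.4, 0.8, -0.6]
finger_gap: 46.6
```

Call:
{"op": "send_rows", "data": {
  "series": [
    [[0.2,0,0,0,0],[0.7,0,0,0,0],[0.7,0,0,0,0],[0.7,0,0,0,0],[0.7,0,0,0,0],[0.7,0,0,-20,0],[0.7,0,0,-65,0],[0.7,0,0,-115,0],[0.7,0,0,-160,0],[0.7,0,0,-160,0]]
  ]
}}

```text
clock: 44.05
eef_pos: [464.1, 334.6, 185.8]
eef_rot: [3.131, -0.0, 2.133]
wrist_force: [0.1, 1.1, -0.6]
finger_gap: 65.7
```

```bash
python3 go.py 559.5 8 299 0;python3 look.py
```

```text
eef [464.1 334.6 185.8] gap 65.7 dx -327.2 dy -93.4 dz -113.2 turn 122.2 44.05
[464.1 334.6 185.8] 2.132878266094809 44.05
0.97 [401.  102.9  39.3  40.7] [520.2 452.9] rgb [163. 148. 122.] n 1313
0.87 [303.5 103.6  37.7  38.8] [422.1 393.6] rgb [126.5 119.  107. ] n 1178
0.63 [302.9 166.6  41.4  41.3] [464.4 329.9] rgb [155.  99.  71.] n 1313
```

Call:
{"op": "send_rows", "data": {
  "series": [
    [[0.75,-36,-10,-15,8.2],[0.75,-76,-21,-30,16.4],[0.75,-116,-33,-50,24.6],[0.75,-156,-44,-65,32.8],[0.75,-196,-56,-80,41],[0.75,-236,-67,-95,49.2],[0.75,-276,-79,-112,57.4],[0.75,-316,-90,-112,65.6],[0.75,-327,-93,-112,73.8],[0.75,-327,-93,-112,82]]
  ]
}}

```text
clock: 45.15
eef_pos: [557.8, 5.1, 288.8]
eef_rot: [-3.139, 0.003, 0.693]
wrist_force: [0.3, 0.2, 0.3]
finger_gap: 70.8
```

Call:
{"op": "send_rows", "data": {
  "series": [
    [[0.75,0,0,0,8.2],[0.75,0,0,0,16.4],[0.75,0,0,0,24.6],[0.75,0,0,0,32.8],[0.75,0,0,0,40.2],[0.75,0,0,0,40.2],[0.75,0,0,0,40.2]]
  ]
}}

```text
clock: 45.85
eef_pos: [557.6, 7.1, 289.9]
eef_rot: [-3.142, 0.002, 0.004]
wrist_force: [0.1, -0.3, 0.1]
finger_gap: 70.7
```

```bash
python3 look.py
```

```text
[557.6   7.1 289.9] 0.0038958870543026602 45.85
0.88 [ 99.5 218.   32.9  33. ] [453.4 347.8] rgb [167.  112.5  81. ] n 656
0.75 [244.7  81.9  33.2  26.8] [667.2 100.1] rgb [211. 207. 191.] n 805
0.7 [ 12.4 183.7  43.8  30.2] [514.1 460.9] rgb [111.5  99.5  80. ] n 1042
0.59 [ 74.  244.2  31.1  26.3] [420.2 393.8] rgb [79. 74. 67.] n 548
```

Call:
{"op": "send_rows", "data": {
  "series": [
    [[0.75,37,-31,10,0],[0.75,74,-62,25,0],[0.75,109.5,-93,45,0],[0.75,109.5,-93,80,0],[0.75,109.5,-93,115,0],[0.75,109.5,-93,150,0],[0.75,109.5,-93,185,0],[0.75,109.5,-93,215,0],[0.75,109.5,-93,235,0],[0.75,109.5,-93,245,0]]
  ]
}}

```text
clock: 46.95
eef_pos: [666.3, 100.0, 43.6]
eef_rot: [3.141, 0.003, 0.002]
wrist_force: [-0.1, 0.0, 0.0]
finger_gap: 70.6
```

Call:
{"op": "send_rows", "data": {
  "series": [
    [[0.75,0,0,15,0],[0.75,0,0,30,0],[0.75,0,0,40,0],[0.75,0,0,40,0],[0.2,0,0,40,0],[0.2,0,0,40,0],[0.2,0,0,40,0],[0.2,0,0,40,0],[0.2,0,0,40,0],[0.2,0,0,40,0]]
  ]
}}

```text
clock: 47.95
eef_pos: [667.4, 100.1, 6.5]
eef_rot: [-3.142, -0.001, -0.0]
wrist_force: [-1.3, -0.1, 3.4]
finger_gap: 39.2
```

Call:
{"op": "send_rows", "data": {
  "series": [
    [[0.2,0,0,0,0],[0.2,0,0,-30,0],[0.2,0,0,-75,0],[0.2,0,0,-120,0],[0.2,0,0,-170,0],[0.2,-10,0,-170,0]]
  ]
}}

```text
clock: 48.55
eef_pos: [659.8, 100.3, 183.5]
eef_rot: [-3.141, -0.011, -0.0]
wrist_force: [0.2, -0.4, -0.4]
finger_gap: 39.9
```

```bash
python3 go.py 554.1 392.4 178 122.5
```

```text
eef [659.8 100.3 183.5] gap 39.9 dx -105.8 dy -292.1 dz 5.5 turn -122.5 48.55
```

Call:
{"op": "send_rows", "data": {
  "series": [
    [[0.2,-11,-30,0,-8.2],[0.2,-22,-60,0,-16.4],[0.2,-33,-90,0,-24.6],[0.2,-44,-120,0,-32.8],[0.2,-55,-150,0,-41],[0.2,-66,-180,0,-49.2],[0.2,-77,-210,0,-57.4],[0.2,-88,-240,0,-65.6],[0.2,-97,-268,0,-73.8],[0.2,-106,-292,0,-82]]
  ]
}}

```text
clock: 49.55
eef_pos: [550.5, 393.5, 175.6]
eef_rot: [-3.141, 0.0, 1.438]
wrist_force: [-0.1, -0.7, -0.8]
finger_gap: 39.9
```

```bash
python3 go.py 554.1 392.4 19.5 122.5
```

```text
eef [550.5 393.5 175.6] gap 39.9 dx -0.6 dy 3.8 dz 156.1 turn -40.1 49.55
```

Call:
{"op": "send_rows", "data": {
  "series": [
    [[0.2,0,3.8,0,-8.2],[0.2,0,3.8,0,-16.4],[0.2,0,3.8,0,-24.6],[0.2,0,3.8,0,-32.8],[0.2,0,3.8,20,-40.2],[0.2,0,3.8,65,-40.2],[0.2,0,3.8,105,-40.2],[0.2,0,3.8,135,-40.2],[0.2,0,3.8,150,-40.2],[0.2,0,3.8,155,-40.2]]
  ]
}}

```text
clock: 50.55
eef_pos: [554.5, 391.2, 19.5]
eef_rot: [-3.139, -0.0, 2.133]
wrist_force: [0.1, -0.2, -0.6]
finger_gap: 39.7
```

Call:
{"op": "send_rows", "data": {
  "series": [
    [[0.2,0,0,0,0],[0.7,0,0,0,0],[0.7,0,0,0,0],[0.7,0,0,0,0],[0.7,0,0,0,0],[0.7,0,0,-20,0],[0.7,0,0,-65,0],[0.7,0,0,-115,0],[0.7,0,0,-165,0],[0.7,-60,-40,-200,0]]
  ]
}}

```text
clock: 51.55
eef_pos: [554.2, 349.8, 213.1]
eef_rot: [3.134, -0.0, 2.137]
wrist_force: [1.1, -1.4, 0.2]
finger_gap: 65.6
```

Call:
{"op": "send_rows", "data": {
  "series": [
    [[0.7,-50,-30,0,0],[0.7,-100,-60,0,0],[0.7,-100,-60,0,0],[0.7,-100,-60,0,0]]
  ]
}}

```text
clock: 51.95
eef_pos: [556.7, 228.1, 208.6]
eef_rot: [3.141, 0.0, 2.13]
wrist_force: [0.8, 0.2, 0.4]
finger_gap: 65.8
```

```bash
python3 look.py; python3 - <<'E'
from h import *
D=shot('side');S=shot('scene');print(manip.read_state()['eef_pos'])
for n in('dowel','rinse_bottle','towel_roll'):
  for c in(D,S):print(n,[(np.round(x['rect']).tolist(),round(x['conf'],2)) for x in manip.find_in(n,c)[:1]])
save({'img':np.vstack([cv2.resize(D['img'][100:310,140:540],None,fx=1.7,fy=1.7),cv2.resize(S['img'][100:242,150:550],None,fx=1.7,fy=1.7)])},'fin.png')
E
```

```text
[556.7 228.1 208.6] 2.130002894644097 51.95
0.98 [389.    0.   31.   14.7] [524.4 441.2] rgb [80. 71. 57.] n 388
0.73 [283.7  37.   43.1  46.5] [460.4 334.2] rgb [159. 106.  75.] n 1544
[556.24811355 231.33785298 207.7156238 ]
dowel [([441.0, 182.0, 28.0, 51.0], 0.72)]
dowel [([390.0, 146.0, 86.0, 67.0], 0.52)]
rinse_bottle [([442.0, 185.0, 28.0, 46.0], 0.9)]
rinse_bottle [([218.0, 235.0, 21.0, 44.0], 0.93)]
towel_roll [([442.0, 189.0, 69.0, 101.0], 0.86)]
towel_roll [([157.0, 176.0, 49.0, 75.0], 0.7)]
```

View pics/fin.png

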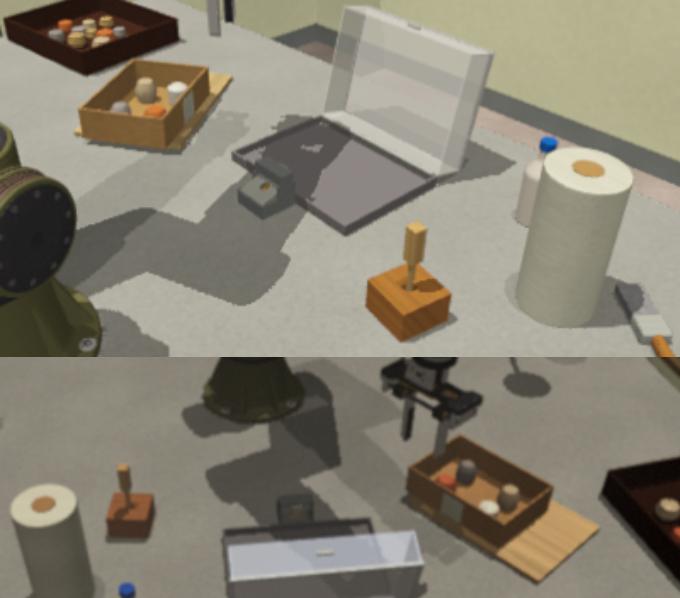

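All four finds are in the carton (grey, tan, orange and white). The tray is empty, the lid is open, the dowel stands in its stand, and the roll and bottle look undisturbed. The robot touches nothing, so I hand in.

```bash
python3 -c "
from cell import manip
print(manip.sign_off())"
```

```text
the job is handed in; nothing more can be done
None
```

The job is done and handed in at about 52 s on the robot's clock, well inside the 210 s limit. No verdict was reported.

- **Carton:** I pushed it over, and it lies flat on its back on the board with its open side up. The first push passed just over its top, because the fingertips stand about 11 mm above the reported TCP instead of 8 mm below. I corrected for that from then on.
- **Lid and dowel:** I released the lid with the dowel and then put the dowel back in its stand.
- **Finds:** Four were present (grey, tan, orange and white), and I moved all of them into the carton. The orange one was knocked about 3 cm aside during the run, so I measured it again before picking it up.

**Last checks:** The final pictures show the tray empty, all four finds inside the carton, the lid open and the dowel upright in its stand. The roll and bottle look where they were at the start, with the gripper clear of everything.

**Checks that disagreed:**
- The dowel detector gave false hits in the last pictures (the bottle and the carton), so the dowel's state rests on the picture itself.
- The last wrist view found only two of the four finds, because of its framing and the gripper. The scene and side pictures show all four.
- Setting the tan find down briefly pressed on the carton's floor with about 5.5 N.

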